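Sweep the bench calliper clear and close it on a fired lid

TASK

Three broken bits of fired clay lie on the bed of the bench calliper, between its sliding jaw and a stoneware lid: sweep them off into the calliper's catch tray with the wooden scraper, not with bare fingers. Then slide the jaw shut until it carries the lid against the sprung anvil and the anvil gives by two or three millimetres, so that the lid stays nipped between the two when you let go; go gently, the lid is brittle. Leave the scraper standing upright on the bench top, and the mug, the jar and the kiln prop where they are.

Things in the scene. Friction and masses are not known exactly. Their poses are not given: they have to be found in the camera images.
- gauge: Bench calliper, fixed. Grey bed 140 mm (own x, -70 to 70) by 360 mm (own y, -190 to 170), flat top 45 mm above the bench. Origin: on the bench below the jaw's line of travel (own x = 0). Own +y: along the bed from sliding jaw to anvil; own +x: away from the robot, to the open bed edge with the catch tray beyond it. Fixed anvil housing at y 134 to 168 mm, 42 mm high above the bed.
- tray (a point): Centre of the inner floor of the aluminium catch tray, 10 mm above the bench, at (115, -45) mm in the calliper's frame; same axes. Open on top, inside 82 mm (x) by 192 mm (y), rim 40 mm above the bench, 5 mm below the bed; it touches the bed's far edge.
- jaw: Sliding jaw: aluminium block on the bed, 64 (x) by 30 (y) by 42 mm high, moves along the calliper's y only, 200 mm in all; same axes. Origin: underside centre; measuring face 15 mm ahead (+y), rear face 15 mm behind. Steel thumb fin on top, flush with the rear face: 44 (x) by 12 mm (y), 42 to 72 mm above the bed. Stiff: takes about 8 N to keep moving and stays put against less.
- anvil: Sprung anvil: steel pad 56 mm wide (x), 36 mm high, carried by a spring in the housing. Origin: bottom centre of its measuring face, on the bed. It gives up to 8 mm along the calliper's own +y, at about 2 N per mm.
- lid: Round fired stoneware lid, loose on the bed, flat side down, a little off the anvil: rim 11 mm high, domed, knob on top, 51 mm high in all, about 0.2 kg. Thrown by hand, 80 to 95 mm across (the calliper is there to tell). Brittle: more than 15 N breaks it. Origin: centre of its underside, z up.
- chip1: Broken bit of fired clay, about 22 x 17 x 16 mm, loose on the bed. Origin: centre of its underside.
- chip2: Like chip1, about 19 x 19 x 14 mm.
- chip3: Like chip1, about 24 x 16 x 15 mm.
- scraper: Wooden bench scraper standing on the bench: foot 28 mm (own x) by 80 mm (own y), 30 mm high; in its middle an upright grip 22 mm thick (x), 50 mm wide (y), 30 to 90 mm above the underside. 0.15 kg. Origin: centre of its underside, z up. It sweeps along its own x, with the long side of the foot.
- mug: Bystander: dark glazed mug, 76 mm across, 85 mm high, standing. Origin: centre of its underside.
- glaze_jar: Bystander: white plastic jar, 60 mm across, 80 mm high, standing. Origin: centre of its underside.
- prop: Bystander: round fired kiln prop, 34 mm across, 60 mm high, standing. Origin: centre of its underside.
Not all that is in view belongs to the job. Leave any orange or pink look-alike of the lid alone.

How it is judged (in metres and radians):
On the way, in this order (a step that is already met when the one before it is completed fails the run):
1. all three bits of clay lie in the catch tray (x of chip1 in the frame of tray between -0.042 and 0.045 m and y of chip1 in the frame of tray between -0.1 and 0.1 m and z of each of chip1, chip2, chip3 in the frame of tray below 0.045 m and x of chip2 in the frame of tray between -0.042 and 0.045 m and y of chip2 in the frame of tray between -0.1 and 0.1 m and x of chip3 in the frame of tray between -0.042 and 0.045 m and y of chip3 in the frame of tray between -0.1 and 0.1 m), for 0.2 s.
2. the jaw presses the lid against the sprung anvil, at least 2 N on either side (contact force between lid and jaw above 2 N and contact force between lid and anvil above 2 N), for 0.4 s.
At the end, for the whole second after the job is handed in: All three bits lie inside the tray (heaped at most 45 mm above its floor); the lid is flat (0.1 rad), at rest, nipped between jaw and anvil with at least 2 N on either side, nothing holding the jaw; the scraper stands upright (0.12 rad), at rest on the bench top, underside under 5 mm up (all of step 1 and all of step 2 and linear speed of each of lid, scraper below 0.02 m/s and angle between lid's own z axis and vertical below 0.1 rad and height (world z) of scraper below 0.005 m and angle between scraper's own z axis and vertical below 0.12 rad); the robot touches nothing.
It fails at once if the lid is squeezed with more than 15 N (contact force between lid and jaw above 15 N or contact force between lid and anvil above 15 N).
It fails at once if the robot itself touches a bit of clay (contact force between any of the fingers, the arm and chip1 above 0.2 N or contact force between any of the fingers, the arm and chip2 above 0.2 N or contact force between any of the fingers, the arm and chip3 above 0.2 N).
It fails at once if the lid is tipped (angle between lid's own z axis and vertical above 0.4 rad).
It fails at once if the mug, the jar or the kiln prop is shifted by more than 30 mm (distance of any of mug, glaze_jar, prop from where it was at the start of the episode above 0.03 m).
It also fails if it takes over 62 s, if anything falls off the work surface, if the arm or the gripper's body presses on something with over 40 N, if the wrist force passes 120 N, or if a joint passes its speed limit or range.

ROBOT

A 7-joint arm with a two-finger parallel gripper is mounted at the origin on the work surface. World frame = base frame: x ahead of the robot, y to its left, z up, the work surface at z = 0. Lengths are in mm, angles in rad, forces in N, time in s.
With the tool pointing down it reaches from about 400 to 875 mm from the base axis. Payload 4.4 kg.
Tool frame: the origin (TCP) lies midway between the tips of the shut fingers; the grasp point (between the pads) lies 19 mm behind it (ctrl.grip_depth is the distance from the TCP to the grasp point, in mm); z points along the fingers, y is the direction in which the jaws open and shut (so a half turn about z gives the same grasp; the last joint's range is limited). The gripper opens to 85 mm and grips with 20 to 120 N. Pads are 22 mm wide; open, the fingers measure 114 mm over their backs; the gripper's body (76 mm by 85 mm) begins 54 mm behind the grasp point. The pads swing forward as they close: fully open they stand 13 mm farther back than shut.
Start: joints at [1.135, 0.628, 0.038, 1.517, -0.027, 0.996, -0.02], TCP at [234.957, -606.064, 231.313] pointing down, gripper open.
Joint ranges: [-3.06, 3.06], [-0.37, 2.12], [-1.25, 1.32], [0.18, 2.47], [-1.1, 4.24], [0.23, 1.98], [-2.94, 2.94]. Speed limits (rad/s): [2.57, 2.57, 3.14, 3.14, 3.14, 3.14, 3.14].

INTERFACE

Orientations are given as [roll, pitch, yaw] about the fixed x, y, z axes, in that order (R = Rz(yaw) Ry(pitch) Rx(roll)).
In Python, from cell import ctrl, get_image gives the robot as it stands.
- The arm moves only by the tool arm_command, never from a script. Its argument "plan" is a list of rows, each an object of numbers: "rx", "ry", "rz": the turn, a rotation vector about the tool's x, y, z in rad; "x", "y", "z": the shift along the tool's x, y, z in cm; "jaw": the finger opening in cm, from 0 to 8.54. In form: [{"rx": .., "ry": .., "rz": .., "x": .., "y": .., "z": .., "jaw": ..}, ...]. A call has 1 to 10 rows; each row is the pose to reach, as a shift and turn from the pose measured when the call began, along the tool's axes at that moment; what a row does not reach only later rows make up. A row lasts 1/12 s, in which the tool goes at most 41.7 mm and 7.16 degrees, less where a joint would pass 70% of its speed; a pose out of reach is approached as far as the arm can. A call with a gripper value outside its range is refused whole. The fingers move at their own pace and stop on an object; the grip force is fixed at half the most. Time passes only in rows, so rows that repeat a pose let the fingers close. It gives the time, the measured TCP pose, the force and the opening at its end, in the units of the state.
- ctrl.read_state(): the state, without advancing time (a new reading comes with each control period).
- get_image(name): name is "scene" or "top" or "wrist"; returns a dict with "frame" (400x640x3 uint8, red, green, blue), "fovy" (degrees; the focal length in pixels is half the picture's height over the tangent of half this angle, whatever the lens; pixels are square), "cx", "cy" (the principal point, pixels), "D" ([k1, k2, p1, p2, k3] as OpenCV has them; the pictures are not rectified), "R" (3x3) and "t" (3): a world point X has camera coordinates R X + t. Camera axes: x right, y down, z forward; pixel columns grow to the right and rows downward; lengths in mm; the calibration is good to about 2 mm. A picture is of the moment at which its call begins. There is no depth.
- ctrl.finish_job(): hands the job in, once; it reports no verdict.
The state is a dict: "clock": time; "qpos": joint angles; "qd": joint speeds; "tau": joint torques, N m; "eef_pos": TCP position; "tool_rot": TCP orientation; "force": force on the tool from outside, world axes, zero at the start; "torque": the same for the moment, N m; "width": finger opening in mm.
Only numpy, scipy, OpenCV 4.12 (cv2) and the standard library are available. Lean on these libraries where they do the work, as an engineer would, in place of code of your own. Each camera call takes 0.05 s, during which the arm holds its last target.

## Working session

There is one attempt and no reset: what is moved stays moved. The work goes in short steps, Python scripts to look and compute and a tool call to move; the robot and the scene stay as the last step left them, time stands still between calls to the robot, and variables do not carry over. Pictures are saved under pics/ and viewed, and the job is handed in when it is done.

Besides the shell and the picture viewer there is one more tool, called after ">>>" as a command line: name --argument value ..., lists and objects as JSON in quotes. arm_command: Moves the arm, as the interface text tells. Its arguments: {"type":"object","properties":{"plan":{"type":"array","items":{"type":"object","properties":{"rx":{"type":"number"},"ry":{"type":"number"},"rz":{"type":"number"},"x":{"type":"number"},"y":{"type":"number"},"z":{"type":"number"},"jaw":{"type":"number"}}}}},"required":["plan"]}

```bash
ls -la && mkdir -p pics
python3 - <<'E'
from cell import ctrl,get_image
import cv2,numpy as np
print(ctrl.read_state())
for n in ["scene","top","wrist"]:
    d=get_image(n)
    cv2.imwrite(f"pics/{n}0.png",d["frame"][:,:,::-1])
    print(n,{k:(np.round(v,4).tolist() if not np.isscalar(v) else v) for k,v in d.items() if k!="frame"})
E
```

```text
total 12
drwxr-xr-x  3 agent agent 4096 Dec  5 18:10 .
drwxr-xr-x 23 root  root  4096 Dec  5 18:10 ..
drwxr-xr-x  2 agent agent 4096 Dec  5 18:10 pics
{'clock': 0.0, 'qpos': array([ 1.13518829,  0.62932617,  0.03840869,  1.51836714, -0.02698025,
        0.99629661, -0.01997215]), 'qd': array([-0.0003058 ,  0.00090045,  0.00164709,  0.00153865,  0.00155581,
        0.00023945, -0.00035173]), 'tau': array([ 1.91343092e-04, -5.63393247e+01,  1.22641157e+00, -1.93440056e+01,
        1.10914363e-02,  1.03286622e-02,  2.04470484e-05]), 'eef_pos': array([ 234.74859389, -605.46198495,  230.40169031]), 'tool_rot': array([-3.13971255e+00,  2.07468772e-05,  3.69873582e-01]), 'force': array([-0.30587983, -0.58436797, -0.49082984]), 'torque': array([-0.00257772,  0.01106167,  0.03012895]), 'width': 85.30154761803372}
scene {'fovy': 49.168502453986186, 'cx': 322.35707338011156, 'cy': 199.9406524060099, 'D': [-0.0378, 0.0, 0.0, 0.0, 0.0], 'R': [[0.6174, 0.7865, -0.0152], [0.474, -0.3873, -0.7908], [-0.6279, 0.481, -0.6119]], 't': [-299.3832, -217.6066, 1617.4978]}
top {'fovy': 56.50702070036282, 'cx': 314.8882168886571, 'cy': 197.88433956769904, 'D': [-0.0587, 0.0, 0.0, 0.0, 0.0], 'R': [[-0.0179, -0.9998, 0.0003], [-0.9775, 0.0174, -0.2101], [0.2101, -0.004, -0.9777]], 't': [-23.535, 546.5557, 879.4687]}
wrist {'fovy': 69.73154298825213, 'cx': 323.68669867919726, 'cy': 194.314420696155, 'D': [-0.0241, 0.0, 0.0, 0.0, 0.0], 'R': [[0.3615, -0.9324, -0.0022], [-0.8876, -0.3449, 0.3052], [-0.2853, -0.1084, -0.9523]], 't': [-648.2471, -40.061, 380.7497]}
```

View pics/scene0.png

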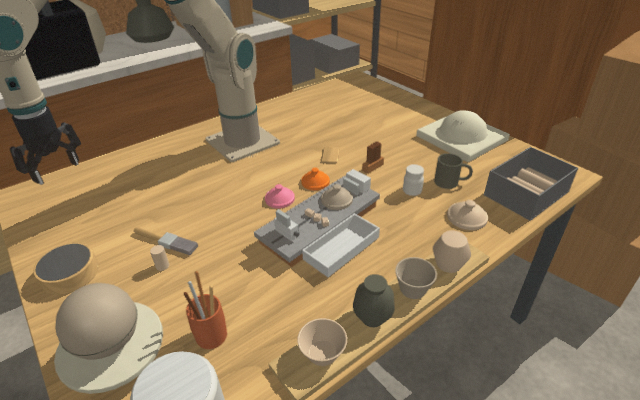

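View pics/top0.png

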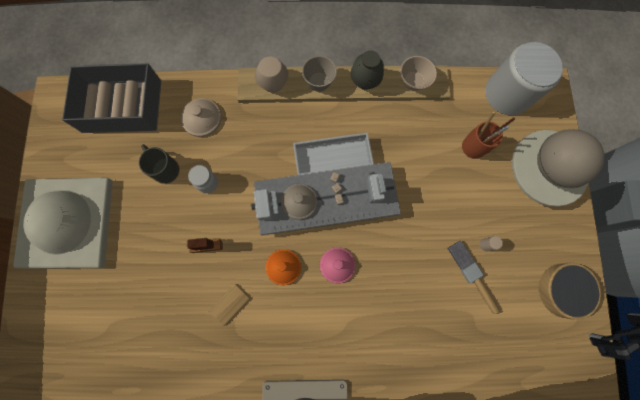

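View pics/wrist0.png

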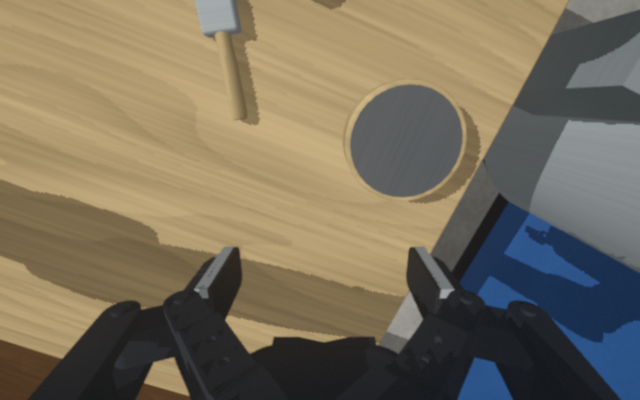

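The pictures show the calliper in the middle of the bench, with its jaw at top-view (377,187), the lid at (300,202) and the chips near (338,187). The tray is above it. The brown scraper is at (205,244), the jar at (203,178), the mug at (158,165) and the prop at (491,243). I'll enlarge these areas.

Run:
```python
import cv2
a=cv2.imread("pics/top0.png")
c=a[125:245,240:410]; cv2.imwrite("pics/top_c1.png",cv2.resize(c,None,fx=4.7,fy=4.7,interpolation=cv2.INTER_CUBIC))
c=a[135:265,130:260]; cv2.imwrite("pics/top_c2.png",cv2.resize(c,None,fx=4.5,fy=4.5,interpolation=cv2.INTER_CUBIC))
a=cv2.imread("pics/scene0.png")
c=a[135:280,250:450]; cv2.imwrite("pics/sc_c1.png",cv2.resize(c,None,fx=4,fy=4,interpolation=cv2.INTER_CUBIC))
```

```text
(no output)
```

View pics/top_c1.png

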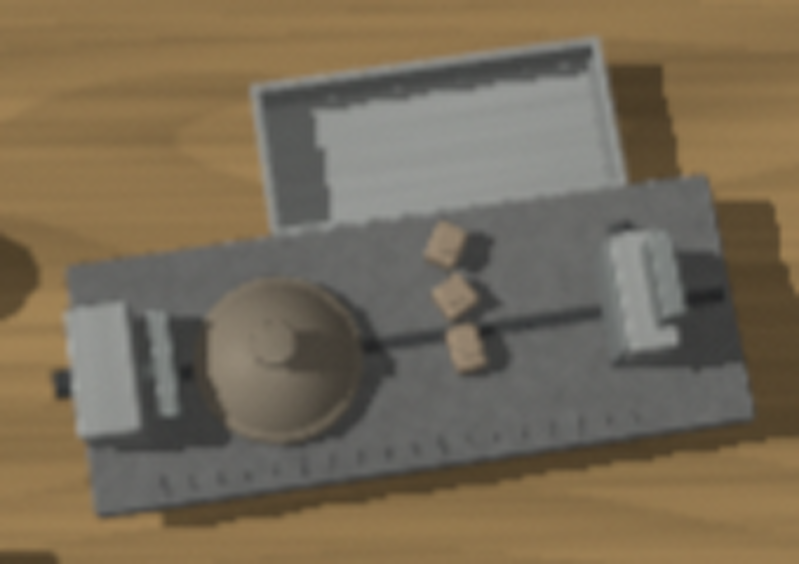

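View pics/top_c2.png

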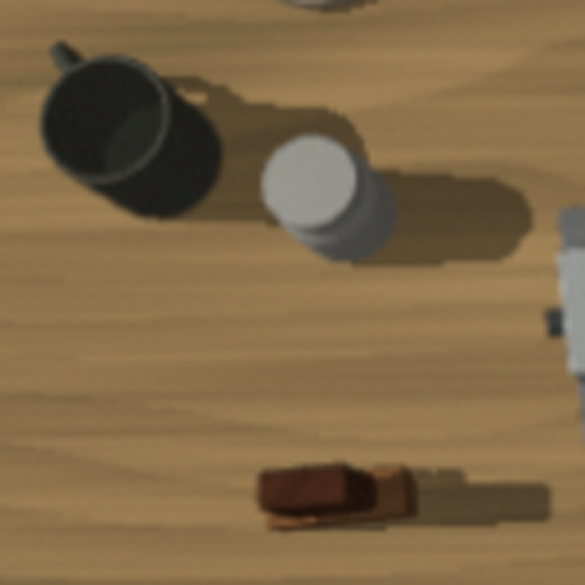

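View pics/sc_c1.png

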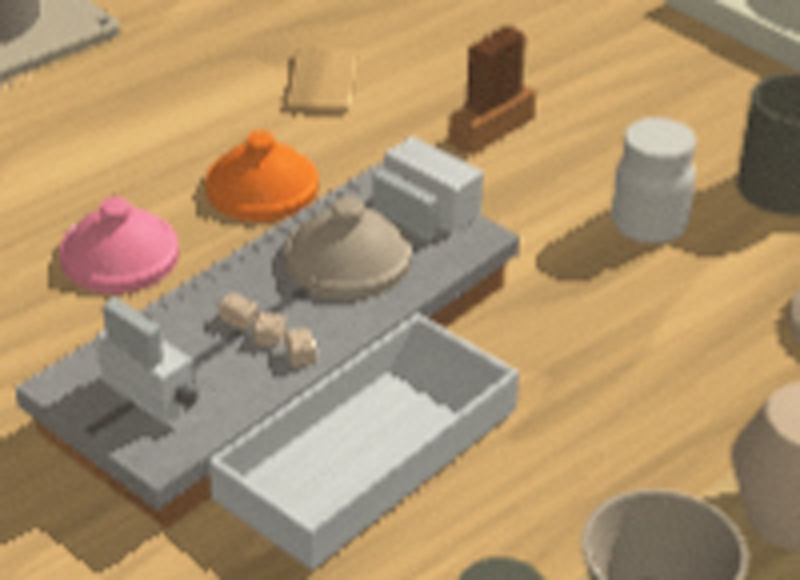

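```bash
cat > h.py <<'E'
import numpy as np,cv2,pickle
from scipy.optimize import least_squares
def cam(d):
    h=d["frame"].shape[0]; f=h/2/np.tan(np.radians(d["fovy"])/2)
    return np.array([[f,0,d["cx"]],[0,f,d["cy"]],[0,0,1]]),np.array(d["D"],float),np.array(d["R"]),np.array(d["t"])
def p2w(d,uv,z):
    K,D,R,t=cam(d)
    n=cv2.undistortPoints(np.array(uv,float).reshape(-1,1,2),K,D).reshape(-1,2)
    z=np.broadcast_to(z,len(n)); C=-R.T@t; out=[]
    for (a,b),zz in zip(n,z):
        r=R.T@np.array([a,b,1]); out.append(C+r*(zz-C[2])/r[2])
    return np.array(out)
def w2p(d,X):
    K,D,R,t=cam(d)
    return cv2.projectPoints(np.array(X,float).reshape(-1,1,3),cv2.Rodrigues(R)[0],t,K,D)[0].reshape(-1,2)
def crop(pts,ox,oy,f): return (np.array(pts,float)+.5)/f-.5+np.array([ox,oy])
E
python3 - <<'E'
from h import *
from cell import get_image
import pickle
top=get_image("top"); sc=get_image("scene")
pickle.dump((top,sc),open("im0.pkl","wb"))
np.set_printoptions(precision=1,suppress=True)
c=crop([(68,268),(708,176),(752,418),(98,515)],240,125,4.7)
w=p2w(top,c,45);print(w)
# fit gauge pose: corners order: (70,170),(70,-190),(-70,-190),(-70,170)
m=np.array([(70,170),(70,-190),(-70,-190),(-70,170)],float)
def fit(img,px,mm,z):
    def r(p):
        R=np.array([[np.cos(p[2]),-np.sin(p[2])],[np.sin(p[2]),np.cos(p[2])]])
        X=np.c_[mm@R.T+p[:2],np.broadcast_to(z,len(mm))]
        return (w2p(img,X)-px).ravel()
    return least_squares(r,[600,0,0.1],x_scale=[100,100,.1])
s=fit(top,c,m,45);print("gauge top",s.x,s.fun)
cs=crop([(18,395),(162,508),(518,242)],250,135,4)
s2=fit(sc,cs,np.array([(-70,-190),(70,-190),(70,170)],float),45);print("gauge scene",s2.x,s2.fun)
E
```

```text
[[ 594.6  123.    45. ]
 [ 641.2 -232.2   45. ]
 [ 504.3 -247.8   45. ]
 [ 458.2  104.8   45. ]]
gauge top [548.4 -53.2   0.1] [-0.6 -0.5  0.1 -0.4  1.1  0.3 -0.6  0.5]
gauge scene [558.2 -56.1   0.2] [-0.8  1.2 -0.  -1.   0.9 -0.5]
```

Run:
```python
import cv2
a=cv2.imread("pics/scene0.png")
c=a[210:270,250:330]; cv2.imwrite("pics/sc_c2.png",cv2.resize(c,None,fx=10,fy=10,interpolation=cv2.INTER_CUBIC))
c=a[165:225,310:390]; cv2.imwrite("pics/sc_c3.png",cv2.resize(c,None,fx=10,fy=10,interpolation=cv2.INTER_CUBIC))
```

```text
(no output)
```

View pics/sc_c2.png

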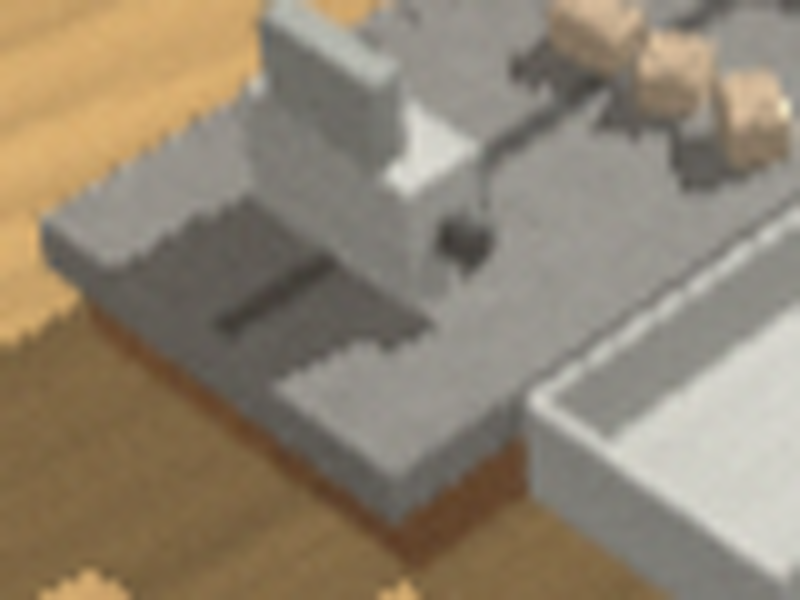

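View pics/sc_c3.png

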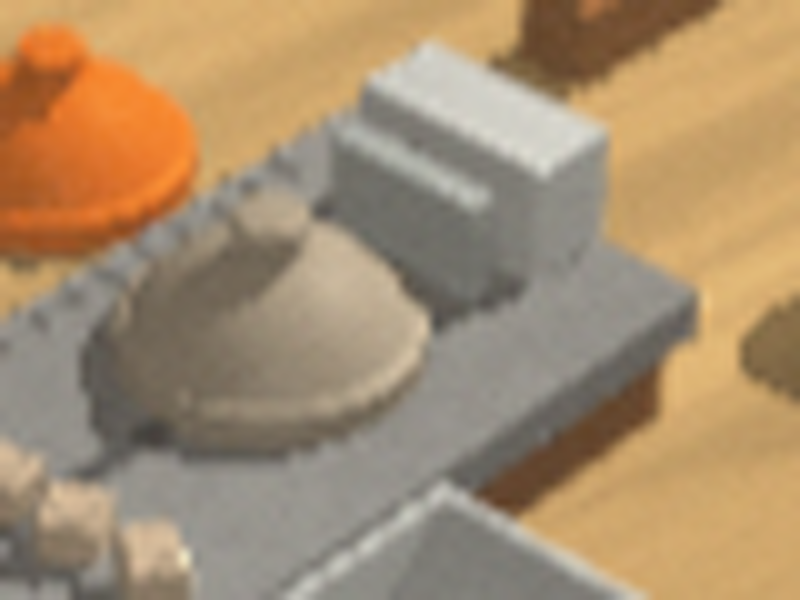

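Run:
```python
import cv2
a=cv2.imread("pics/top0.png")
c=a[160:210,360:410]; cv2.imwrite("pics/t_c3.png",cv2.resize(c,None,fx=11,fy=11,interpolation=cv2.INTER_CUBIC))
c=a[165:235,250:350]; cv2.imwrite("pics/t_c4.png",cv2.resize(c,None,fx=8,fy=8,interpolation=cv2.INTER_CUBIC))
c=a[225:265,180:240]; cv2.imwrite("pics/t_c5.png",cv2.resize(c,None,fx=12,fy=12,interpolation=cv2.INTER_CUBIC))
a=cv2.imread("pics/scene0.png")
c=a[135:175,350:400]; cv2.imwrite("pics/sc_c4.png",cv2.resize(c,None,fx=12,fy=12,interpolation=cv2.INTER_CUBIC))
```

```text
(no output)
```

View pics/t_c3.png

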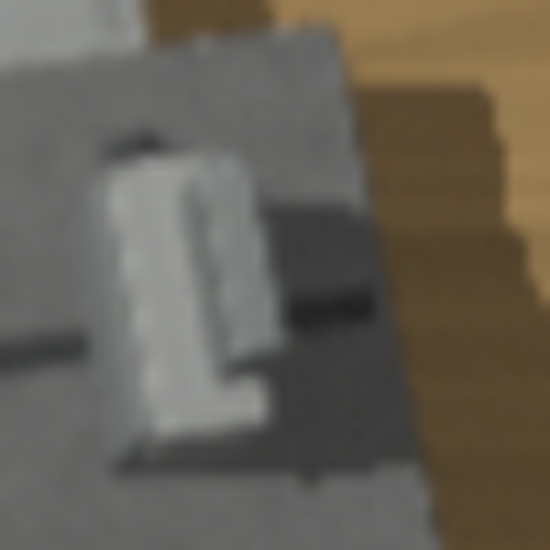

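View pics/t_c4.png

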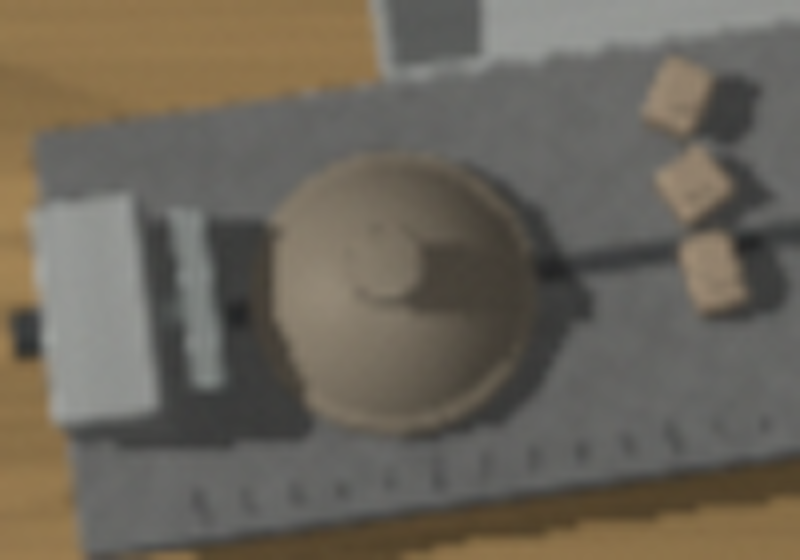

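View pics/t_c5.png

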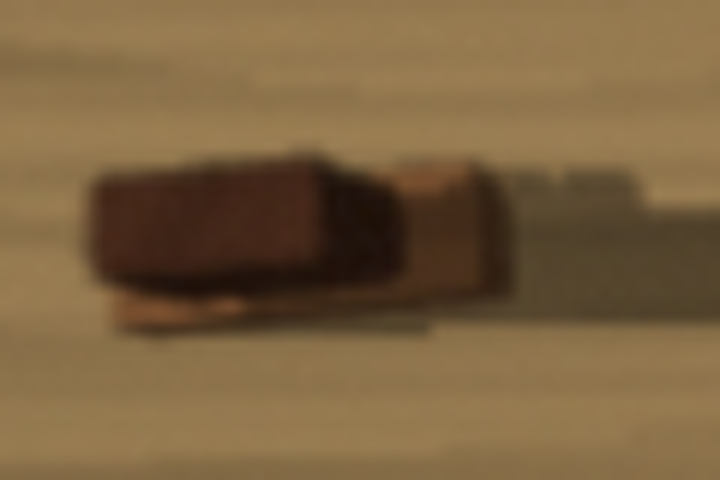

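View pics/sc_c4.png

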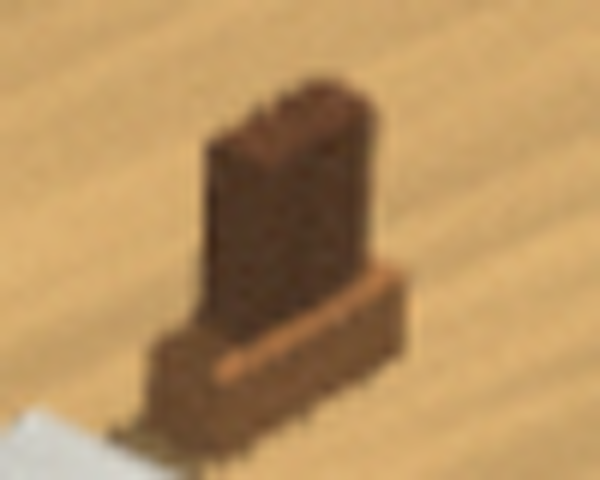

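```bash
cat >> h.py <<'E'
def T(p,m):
    m=np.array(m,float); c,s=np.cos(p[2]),np.sin(p[2])
    return np.c_[c*m[:,0]-s*m[:,1]+p[0],s*m[:,0]+c*m[:,1]+p[1],m[:,2]]
def fitpose(obs,x0):
    def r(p): return np.concatenate([(w2p(d,T(p,m))-px).ravel() for d,px,m in obs])
    return least_squares(r,x0,x_scale=[100,100,.1])
E
python3 - <<'E'
from h import *
top,sc=pickle.load(open("im0.pkl","rb"))
np.set_printoptions(precision=2,suppress=True)
ct=crop([(68,268),(708,176),(752,418),(98,515)],240,125,4.7)
mt=[(70,170,45),(70,-190,45),(-70,-190,45),(-70,170,45)]
cs=np.vstack([crop([(42,225),(398,478)],250,210,10),crop([(694,293)],310,165,10)])
ms=[(-70,-190,45),(70,-190,45),(70,170,45)]
x0=[550,-55,.13]
for o in ([(top,ct,mt)],[(sc,cs,ms)],[(top,ct,mt),(sc,cs,ms)]):
    s=fitpose(o,x0);print("gauge",s.x,s.fun)
G=s.x
g=lambda W:(np.c_[np.cos(G[2])*(W[:,0]-G[0])+np.sin(G[2])*(W[:,1]-G[1]),-np.sin(G[2])*(W[:,0]-G[0])+np.cos(G[2])*(W[:,1]-G[1])])
# jaw
f=lambda p:crop(p,360,160,11)
print("jaw front top (y+15, x+-32)",g(p2w(top,f([(105,178),(152,435)]),87)))
print("jaw rear -x corner",g(p2w(top,f([(268,418)]),87)))
print("fin top: front+x, rear+x, rear-x,front-x",g(p2w(top,f([(195,165),(243,155),(287,345),(230,365)]),117)))
f=lambda p:crop(p,250,165,8)
print("chips",g(p2w(top,f([(677,97),(693,185),(713,272)]),60)), p2w(top,f([(677,97),(693,185),(713,272)]),60))
print("anvil pad front top",g(p2w(top,f([(203,210),(225,385)]),81)))
print("housing corners",g(p2w(top,f([(32,207),(135,195),(158,415),(53,428)]),87)))
print("knob top",g(p2w(top,f([(390,265)]),96)))
# rim extents z~56
print("lid rim L,R,T,B",g(p2w(top,f([(265,300),(540,270),(400,152),(400,438)]),56)))
f=lambda p:crop(p,180,225,12)
tp=f([(95,180),(325,162),(325,278),(95,285),(485,165)])
mm=[(11,25,90),(11,-25,90),(-11,-25,90),(-11,25,90),(14,-40,30)]
f2=lambda p:crop(p,350,135,12)
sp=f2([(208,148),(375,105),(405,270),(225,460)])
sm=[(11,-25,90),(11,25,90),(14,40,30),(14,-40,0)]
for o in ([(top,tp,mm)],[(sc,sp,sm)],[(top,tp,mm),(sc,sp,sm)]):
    s=fitpose(o,[500,200,0.1]);print("scraper",s.x,s.fun)
E
```

```text
gauge [548.45 -53.17   0.13] [-0.56 -0.48  0.09 -0.42  1.12  0.29 -0.65  0.46]
gauge [550.44 -51.37   0.14] [-0.6  -0.1   0.02  0.48  0.64 -0.81]
gauge [549.38 -52.25   0.14] [-1.01 -0.44 -0.51 -1.12  0.81 -0.51 -0.81  0.46 -1.31 -0.56 -1.15  0.2
  0.44 -0.56]
jaw front top (y+15, x+-32) [[  28.11 -120.94]
 [ -31.62 -120.45]]
jaw rear -x corner [[ -31.76 -146.74]]
fin top: front+x, rear+x, rear-x,front-x [[  20.47 -135.14]
 [  21.11 -145.93]
 [ -22.1  -147.25]
 [ -24.57 -134.22]]
chips [[ 45.91 -37.67]
 [ 16.71 -37.96]
 [-11.99 -39.55]] [[599.95 -83.39  60.  ]
 [571.05 -87.62  60.  ]
 [542.82 -93.06  60.  ]]
anvil pad front top [[ 27.05 114.72]
 [-28.27 115.21]]
housing corners [[ 34.51 166.09]
 [ 33.43 134.32]
 [-35.43 136.01]
 [-34.56 167.92]]
knob top [[-2.22 59.99]]
lid rim L,R,T,B [[  1.41 101.  ]
 [ -2.24  13.91]
 [ 42.5   52.05]
 [-48.52  65.29]]
scraper [433.54 249.82   0.05] [-0.78 -0.19  0.75 -0.09  0.89 -0.54 -0.75  0.27 -0.12  0.56]
scraper [430.78 251.58   0.03] [ 2.78  0.76 -0.18 -0.89 -0.07 -0.19 -2.62  0.25]
scraper [433.14 249.85   0.05] [-0.79 -0.06  0.75  0.11  0.85 -0.33 -0.79  0.41 -0.12  0.77  3.04  1.27
 -0.12 -0.52 -0.06  0.15 -2.29  0.82]
```

The fits agree. The gauge is at about (549, -52), yaw 0.135. In its frame the jaw is at y≈-133, the lid centre at y≈58 with ø≈88, the anvil face at y≈115, and the chips at x = 46, 17 and -12 with y≈-38. The scraper is at (433, 250), yaw 0.05. All of these match the sizes given. Next I move to a waypoint above the bench.

>>> arm_command --plan '[{"x":4,"y":-3.6,"rz":-0.1,"jaw":8.5},{"x":8,"y":-7.2,"rz":-0.2,"jaw":8.5},{"x":11,"y":-9.8,"rz":-0.3,"jaw":8.5},{"x":14,"y":-12.4,"rz":-0.4,"jaw":8.5},{"x":17,"y":-15.1,"rz":-0.5,"jaw":8.5},{"x":20,"y":-17.8,"rz":-0.6,"jaw":8.5},{"x":23,"y":-20.4,"rz":-0.7,"jaw":8.5},{"x":26,"y":-23.1,"rz":-0.8,"jaw":8.5},{"x":29,"y":-25.8,"rz":-0.9,"jaw":8.5},{"x":32,"y":-28.4,"rz":-1.0,"jaw":8.5}]'

```text
validation failed for argument at $.pl...
```

>>> arm_command --plan '[{"rx":0,"ry":0,"rz":-0.1,"x":4,"y":-3.6,"z":0,"jaw":8.5},{"rx":0,"ry":0,"rz":-0.2,"x":7,"y":-6.2,"z":0,"jaw":8.5},{"rx":0,"ry":0,"rz":-0.3,"x":10,"y":-8.9,"z":0,"jaw":8.5},{"rx":0,"ry":0,"rz":-0.4,"x":13,"y":-11.5,"z":0,"jaw":8.5},{"rx":0,"ry":0,"rz":-0.5,"x":16,"y":-14.2,"z":0,"jaw":8.5},{"rx":0,"ry":0,"rz":-0.6,"x":19,"y":-16.9,"z":0,"jaw":8.5},{"rx":0,"ry":0,"rz":-0.7,"x":22,"y":-19.5,"z":0,"jaw":8.5},{"rx":0,"ry":0,"rz":-0.8,"x":25,"y":-22.2,"z":0,"jaw":8.5},{"rx":0,"ry":0,"rz":-0.9,"x":28,"y":-24.9,"z":0,"jaw":8.5},{"rx":0,"ry":0,"rz":-1.0,"x":31,"y":-27.5,"z":0,"jaw":8.5}]'

```text
clock: 1.08
eef_pos: [425.0, -235.2, 231.4]
tool_rot: [-3.141, -0.001, 1.375]
force: [0.3, -0.7, -0.9]
width: 84.9
```

```bash
cat >> h.py <<'E'
def delta(x,y,z,yaw):
    from cell import ctrl
    from scipy.spatial.transform import Rotation as Ro
    s=ctrl.read_state(); R0=Ro.from_euler('xyz',s["tool_rot"]); R1=Ro.from_euler('xyz',[np.pi,0,yaw])
    d=R0.inv().apply(np.array([x,y,z])-s["eef_pos"])/10; rv=(R0.inv()*R1).as_rotvec()
    print("clock",round(s["clock"],2),"eef",np.round(s["eef_pos"],1),np.round(s["tool_rot"],3),"F",np.round(s["force"],1),"w",round(s["width"],1))
    print("d cm",np.round(d,2),"rv",np.round(rv,3))
E
python3 -c "
from h import *
delta(433,250,190,1.62)"
```

```text
clock 1.08 eef [ 425.  -235.2  231.4] [-3.141e+00 -1.000e-03  1.375e+00] F [ 0.3 -0.7 -0.9] w 84.9
d cm [47.75 -8.66  4.17] rv [-0.    -0.001 -0.245]
```

>>> arm_command --plan '[{"rx":0,"ry":0,"rz":-0.03,"x":3,"y":-0.6,"z":0,"jaw":8.5},{"rx":0,"ry":0,"rz":-0.06,"x":7,"y":-1.3,"z":0,"jaw":8.5},{"rx":0,"ry":0,"rz":-0.1,"x":11,"y":-2,"z":0,"jaw":8.5},{"rx":0,"ry":0,"rz":-0.14,"x":15,"y":-2.7,"z":0,"jaw":8.5},{"rx":0,"ry":0,"rz":-0.18,"x":19,"y":-3.4,"z":0,"jaw":8.5},{"rx":0,"ry":0,"rz":-0.22,"x":23,"y":-4.2,"z":0,"jaw":8.5},{"rx":0,"ry":0,"rz":-0.245,"x":27,"y":-4.9,"z":0,"jaw":8.5},{"rx":0,"ry":0,"rz":-0.245,"x":31,"y":-5.6,"z":0,"jaw":8.5},{"rx":0,"ry":0,"rz":-0.245,"x":35,"y":-6.4,"z":0,"jaw":8.5},{"rx":0,"ry":0,"rz":-0.245,"x":38,"y":-6.9,"z":0,"jaw":8.5}]'

```text
clock: 1.92
eef_pos: [430.9, 154.7, 232.0]
tool_rot: [3.141, -0.002, 1.623]
force: [0.1, -0.2, 0.3]
width: 85.1
```

Run:
```python
from h import *
from cell import get_image
d=get_image("wrist"); pickle.dump(d,open("w1.pkl","wb")); cv2.imwrite("pics/w1.png",d["frame"][:,:,::-1])
delta(433,250,190,1.62)
m=T([433.1,249.9,.05],[(11,25,90),(11,-25,90),(-11,-25,90),(-11,25,90),(14,-40,30),(14,40,30),(-14,40,30),(-14,-40,30)])
print(np.round(w2p(d,m),1))
```

```text
clock 1.97 eef [431.3 161.3 232.5] [ 3.138 -0.008  1.63 ] F [1.6 5.9 0.4] w 85.1
d cm [8.81 0.67 4.32] rv [ 0.003 -0.008  0.009]
[[343.9  55.7]
 [342.8 112.6]
 [319.8 112.6]
 [319.7  55.6]
 [341.8 124.3]
 [343.2  49.5]
 [317.6  49.4]
 [317.9 124.3]]
```

View pics/w1.png

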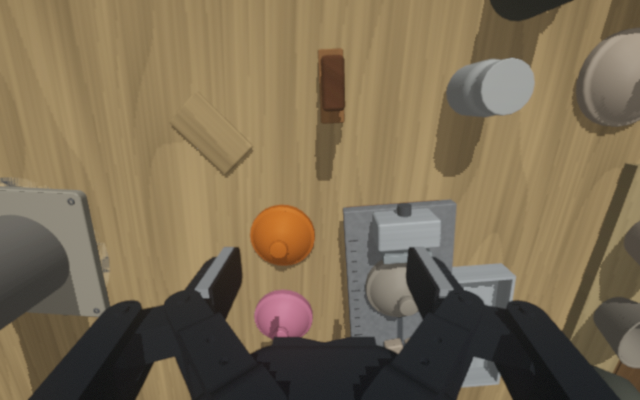

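The wrist picture shows the scraper's grip at x 321–345, y 54–112, within 1–2 px of my prediction. I move above it, then lower.

>>> arm_command --plan '[{"rx":0,"ry":0,"rz":0.01,"x":3,"y":0.2,"z":1,"jaw":8.5},{"rx":0,"ry":0,"rz":0.01,"x":6,"y":0.4,"z":2,"jaw":8.5},{"rx":0,"ry":0,"rz":0.01,"x":8.8,"y":0.67,"z":3,"jaw":8.5},{"rx":0,"ry":0,"rz":0.01,"x":8.8,"y":0.67,"z":6,"jaw":8.5},{"rx":0,"ry":0,"rz":0.01,"x":8.8,"y":0.67,"z":8,"jaw":8.5},{"rx":0,"ry":0,"rz":0.01,"x":8.8,"y":0.67,"z":9,"jaw":8.5},{"rx":0,"ry":0,"rz":0.01,"x":8.8,"y":0.67,"z":9,"jaw":8.5}]'

```text
clock: 2.55
eef_pos: [431.9, 249.0, 141.3]
tool_rot: [-3.141, -0.005, 1.619]
force: [-0.6, -0.3, -0.5]
width: 84.7
```

Run:
```python
from h import *
from cell import get_image
d=get_image("wrist"); cv2.imwrite("pics/w2.png",d["frame"][:,:,::-1])
delta(433,250,48,1.62)
```

```text
clock 2.6 eef [432.8 249.5 142.6] [ 3.14  -0.007  1.619] F [-0.6 -0.7 -0.1] w 85.3
d cm [-0.02  0.01  9.47] rv [ 0.002 -0.007 -0.001]
```

View pics/w2.png

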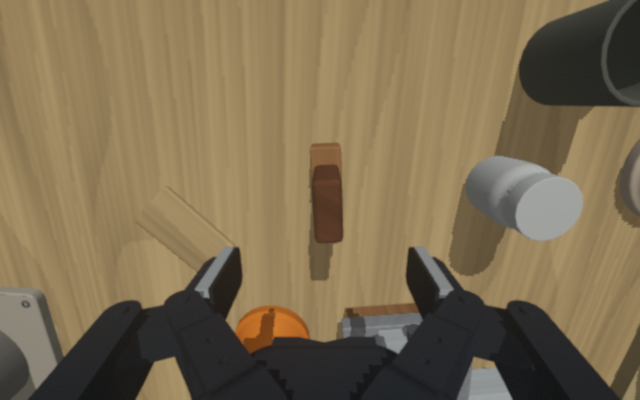

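The grip is centred between the open fingers, with its top at x 313–343. I lower and close.

>>> arm_command --plan '[{"rx":0,"ry":0.007,"rz":0,"x":0,"y":0,"z":3,"jaw":8.5},{"rx":0,"ry":0.007,"rz":0,"x":0,"y":0,"z":6,"jaw":8.5},{"rx":0,"ry":0.007,"rz":0,"x":0,"y":0,"z":8,"jaw":8.5},{"rx":0,"ry":0.007,"rz":0,"x":0,"y":0,"z":9.4,"jaw":8.5},{"rx":0,"ry":0.007,"rz":0,"x":0,"y":0,"z":9.4,"jaw":6},{"rx":0,"ry":0.007,"rz":0,"x":0,"y":0,"z":9.4,"jaw":4},{"rx":0,"ry":0.007,"rz":0,"x":0,"y":0,"z":9.4,"jaw":2.5},{"rx":0,"ry":0.007,"rz":0,"x":0,"y":0,"z":9.4,"jaw":1},{"rx":0,"ry":0.007,"rz":0,"x":0,"y":0,"z":9.4,"jaw":1},{"rx":0,"ry":0.007,"rz":0,"x":0,"y":0,"z":9.4,"jaw":1}]'

```text
clock: 3.43
eef_pos: [433.8, 250.6, 49.9]
tool_rot: [3.138, -0.015, 1.619]
force: [-0.5, -0.2, 5.6]
width: 21.5
```

Run:
```python
from h import *
delta(433,250,210,1.62)
```

```text
clock 3.43 eef [433.8 250.6  49.9] [ 3.138 -0.015  1.619] F [-0.5 -0.2  5.6] w 21.5
d cm [  0.18  -0.02 -16.  ] rv [ 0.004 -0.015 -0.001]
```

>>> arm_command --plan '[{"rx":0,"ry":0,"rz":0,"x":0,"y":0,"z":-1,"jaw":1},{"rx":0,"ry":0,"rz":0,"x":0,"y":0,"z":-3,"jaw":1},{"rx":0,"ry":0,"rz":0,"x":0,"y":0,"z":-6,"jaw":1},{"rx":0,"ry":0,"rz":0,"x":0,"y":0,"z":-9,"jaw":1},{"rx":0,"ry":0,"rz":0,"x":0,"y":0,"z":-12,"jaw":1},{"rx":0,"ry":0,"rz":0,"x":0,"y":0,"z":-14,"jaw":1},{"rx":0,"ry":0,"rz":0,"x":0,"y":0,"z":-15.5,"jaw":1},{"rx":0,"ry":0,"rz":0,"x":0,"y":0,"z":-16,"jaw":1}]'

```text
clock: 4.1
eef_pos: [434.3, 248.8, 213.2]
tool_rot: [3.133, -0.017, 1.619]
force: [0.6, -0.9, -1.2]
width: 20.8
```

Run:
```python
from h import *
delta(505,-101,210,1.705)
```

```text
clock 4.1 eef [434.3 248.8 213.2] [ 3.133 -0.017  1.619] F [ 0.6 -0.9 -1.2] w 20.8
d cm [-35.28   5.39  -0.23] rv [ 0.009 -0.016 -0.086]
```

>>> arm_command --plan '[{"rx":0,"ry":0,"rz":0,"x":-2,"y":0.3,"z":0,"jaw":1},{"rx":0,"ry":0,"rz":-0.01,"x":-6,"y":0.9,"z":0,"jaw":1},{"rx":0,"ry":0,"rz":-0.03,"x":-10,"y":1.5,"z":0,"jaw":1},{"rx":0,"ry":0,"rz":-0.05,"x":-14,"y":2.1,"z":0,"jaw":1},{"rx":0,"ry":0,"rz":-0.06,"x":-18,"y":2.8,"z":0,"jaw":1},{"rx":0,"ry":0,"rz":-0.07,"x":-22,"y":3.4,"z":0,"jaw":1},{"rx":0,"ry":0,"rz":-0.086,"x":-26,"y":4,"z":0,"jaw":1},{"rx":0,"ry":0,"rz":-0.086,"x":-30,"y":4.6,"z":0,"jaw":1},{"rx":0,"ry":0,"rz":-0.086,"x":-33.5,"y":5.1,"z":0,"jaw":1},{"rx":0,"ry":0,"rz":-0.086,"x":-35.3,"y":5.4,"z":0,"jaw":1}]'

```text
clock: 4.93
eef_pos: [504.5, -107.1, 207.1]
tool_rot: [3.133, -0.014, 1.698]
force: [0.1, -0.4, -1.2]
width: 21.5
```

>>> arm_command --plan '[{"rx":0,"ry":0,"rz":0,"x":0,"y":0,"z":0,"jaw":1}]'

```text
clock: 5.02
eef_pos: [504.2, -112.1, 206.5]
tool_rot: [3.134, -0.012, 1.691]
force: [0.5, 0.0, -1.0]
width: 21.3
```

```bash
python3 - <<'E'
from h import *
from cell import get_image
for n in("wrist","scene"):
    d=get_image(n); cv2.imwrite(f"pics/{n}3.png",d["frame"][:,:,::-1])
delta(505,-101,97,1.705)
E
python3 -c "
import cv2
a=cv2.imread('pics/scene3.png')[100:280,230:470]
cv2.imwrite('pics/scene3c.png',cv2.resize(a,None,fx=3.3,fy=3.3,interpolation=cv2.INTER_CUBIC))"
```

```text
clock 5.12 eef [ 503.5 -108.1  206.6] [ 3.135 -0.014  1.696] F [-0.8  0.3 -1.3] w 21.5
d cm [ 0.53  0.17 10.97] rv [ 0.007 -0.014 -0.009]
```

View pics/wrist3.png

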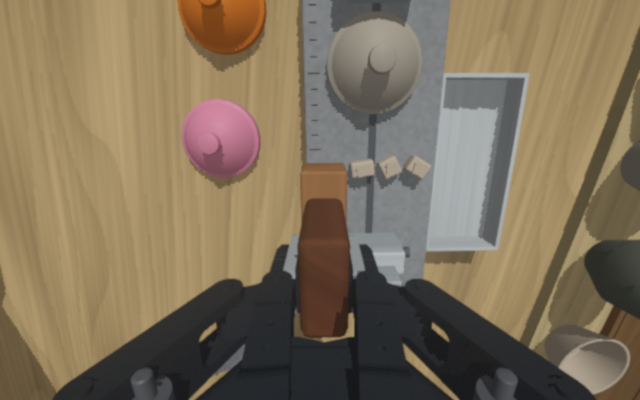

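View pics/scene3c.png

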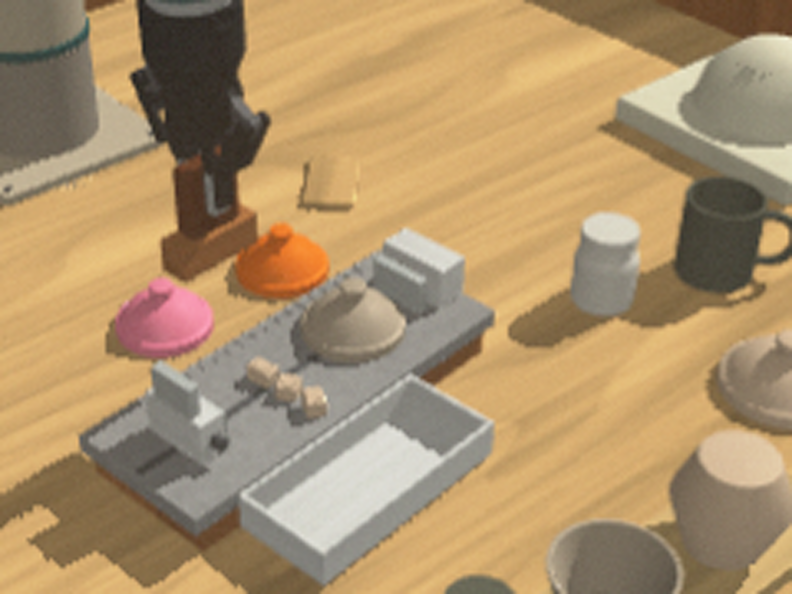

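The scraper is held upright and parallel to the bed. The chips show at wrist (362,168), (390,166) and (418,167), clear of the foot. I lower in two stages.

>>> arm_command --plan '[{"rx":0,"ry":0,"rz":-0.009,"x":0.5,"y":0.17,"z":0,"jaw":1},{"rx":0,"ry":0,"rz":-0.009,"x":0.5,"y":0.17,"z":2,"jaw":1},{"rx":0,"ry":0,"rz":-0.009,"x":0.5,"y":0.17,"z":4.5,"jaw":1},{"rx":0,"ry":0,"rz":-0.009,"x":0.5,"y":0.17,"z":7,"jaw":1},{"rx":0,"ry":0,"rz":-0.009,"x":0.5,"y":0.17,"z":9,"jaw":1},{"rx":0,"ry":0,"rz":-0.009,"x":0.5,"y":0.17,"z":9.8,"jaw":1},{"rx":0,"ry":0,"rz":-0.009,"x":0.5,"y":0.17,"z":9.8,"jaw":1},{"rx":0,"ry":0,"rz":-0.009,"x":0.5,"y":0.17,"z":9.8,"jaw":1}]'

```text
clock: 5.78
eef_pos: [505.3, -99.8, 109.1]
tool_rot: [3.135, -0.015, 1.707]
force: [-0.0, 0.5, -1.7]
width: 21.3
```

```bash
python3 - <<'E'
from h import *
from cell import get_image
for n in("wrist","scene"):
    d=get_image(n); cv2.imwrite(f"pics/{n}4.png",d["frame"][:,:,::-1]); pickle.dump(d,open(n+"4.pkl","wb"))
delta(505,-101,97,1.705)
E
python3 -c "
import cv2
a=cv2.imread('pics/scene4.png')[160:280,240:400]
cv2.imwrite('pics/scene4c.png',cv2.resize(a,None,fx=5,fy=5,interpolation=cv2.INTER_CUBIC))"
```

```text
clock 5.88 eef [ 506.1 -100.8  109.9] [ 3.133 -0.014  1.706] F [-0.4  0.4 -2.5] w 21.5
d cm [-0.03 -0.12  1.29] rv [ 0.009 -0.014  0.001]
```

View pics/wrist4.png

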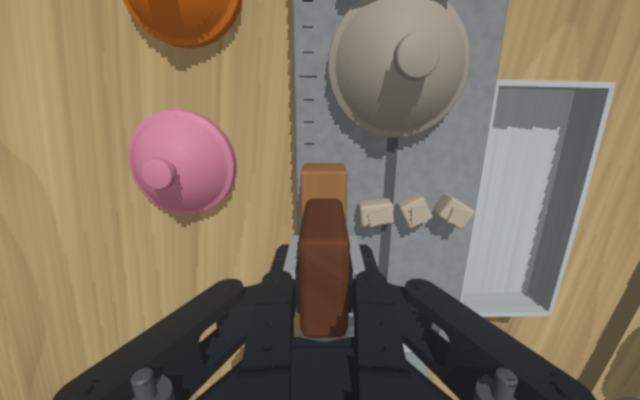

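View pics/scene4c.png

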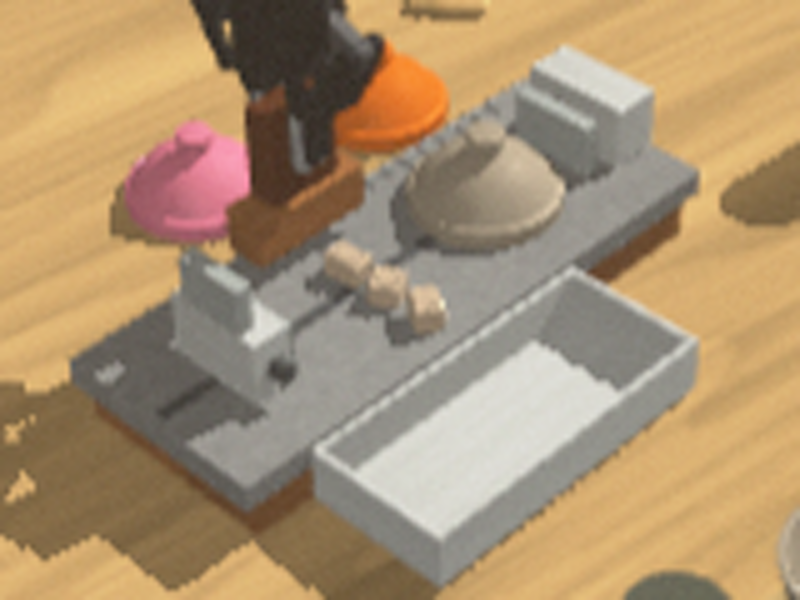

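Run:
```python
from h import *
np.set_printoptions(precision=1,suppress=True)
d=pickle.load(open("wrist4.pkl","rb"))
G=[549,-52.5,.135]
def g(W): 
    c,s=np.cos(G[2]),np.sin(G[2]);return np.c_[c*(W[:,0]-G[0])+s*(W[:,1]-G[1]),-s*(W[:,0]-G[0])+c*(W[:,1]-G[1])]
print("chips",g(p2w(d,[(377,213),(415,211),(454,211)],60)))
print("lid -y",g(p2w(d,[(402,137)],56)))
print("lid x ends",g(p2w(d,[(330,62),(469,62)],56)))
print("tray rim",g(p2w(d,[(498,82),(613,84),(551,317),(462,304)],40)))
print("foot top +y corners",g(p2w(d,[(302,165),(347,165)],90)))
print("tcp",g(np.array([[506,-100.8,0]])))
print("bed edges",g(p2w(d,[(294,100),(503,40)],45)))
```

```text
chips [[-11.1 -37.1]
 [ 16.2 -35.6]
 [ 44.6 -35.7]]
lid -y [[ 3.7 16.4]]
lid x ends [[-45.6  63.2]
 [ 43.1  63.9]]
tray rim [[  73.3   53.5]
 [ 158.4   53.6]
 [ 159.6 -147. ]
 [  73.9 -131.3]]
foot top +y corners [[-62.2   3.7]
 [-36.3   3.7]]
tcp [[-49.1 -42.1]]
bed edges [[-70.   40.4]
 [ 69.4  79.3]]
```

The wrist measurements agree with the top view. The chips are at y≈-36, the foot is centred at y≈-36, and the lid edge is about 12 mm clear. I lower to about 2 mm above the bed.

>>> arm_command --plan '[{"rx":0,"ry":0,"rz":0,"x":-0.1,"y":-0.1,"z":0.6,"jaw":1},{"rx":0,"ry":0,"rz":0,"x":-0.1,"y":-0.1,"z":1.2,"jaw":1},{"rx":0,"ry":0,"rz":0,"x":-0.1,"y":-0.1,"z":1.2,"jaw":1},{"rx":0,"ry":0,"rz":0,"x":-0.1,"y":-0.1,"z":1.2,"jaw":1}]'

```text
clock: 6.22
eef_pos: [505.0, -101.8, 97.7]
tool_rot: [3.133, -0.014, 1.706]
force: [-0.3, 0.4, -0.8]
width: 21.2
```

Run:
```python
from h import *
from cell import get_image
delta(505,-101,97,1.705)
d=get_image("scene"); cv2.imwrite("pics/s5.png",cv2.resize(d["frame"][160:280,240:400,::-1],None,fx=5,fy=5,interpolation=cv2.INTER_CUBIC))
```

```text
clock 6.22 eef [ 505.  -101.8   97.7] [ 3.133 -0.014  1.706] F [-0.3  0.4 -0.8] w 21.2
d cm [0.08 0.01 0.07] rv [ 0.008 -0.014  0.   ]
```

View pics/s5.png

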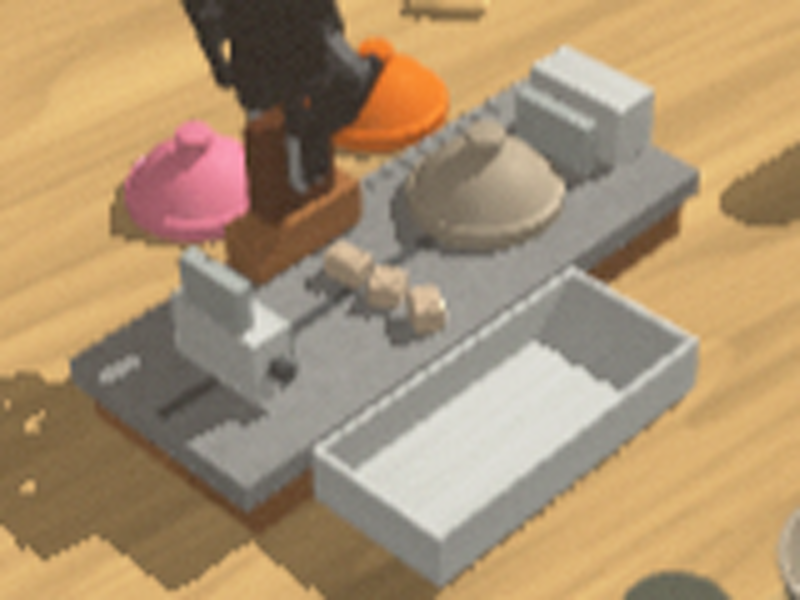

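>>> arm_command --plan '[{"rx":0,"ry":0,"rz":0,"x":0,"y":0.6,"z":0.05,"jaw":1},{"rx":0,"ry":0,"rz":0,"x":0,"y":1.4,"z":0.06,"jaw":1},{"rx":0,"ry":0,"rz":0,"x":0,"y":2.2,"z":0.07,"jaw":1},{"rx":0,"ry":0,"rz":0,"x":0,"y":3,"z":0.07,"jaw":1},{"rx":0,"ry":0,"rz":0,"x":0,"y":3.8,"z":0.08,"jaw":1},{"rx":0,"ry":0,"rz":0,"x":0,"y":4.6,"z":0.08,"jaw":1},{"rx":0,"ry":0,"rz":0,"x":0,"y":5.4,"z":0.09,"jaw":1},{"rx":0,"ry":0,"rz":0,"x":0,"y":6.2,"z":0.1,"jaw":1},{"rx":0,"ry":0,"rz":0,"x":0,"y":6.6,"z":0.1,"jaw":1}]'

```text
clock: 7.02
eef_pos: [572.3, -92.5, 97.5]
tool_rot: [3.131, -0.014, 1.706]
force: [-1.6, -0.4, -1.7]
width: 21.2
```

Run:
```python
from h import *
from cell import get_image
G=[549,-52.5,.135]
W=T(G,[(76,-43,97)])[0];print(W)
delta(W[0],W[1],97,1.705)
d=get_image("scene"); cv2.imwrite("pics/s6.png",cv2.resize(d["frame"][160:280,240:400,::-1],None,fx=5,fy=5,interpolation=cv2.INTER_CUBIC))
```

```text
[630.09588454 -84.87989361  97.        ]
clock 7.02 eef [572.3 -92.5  97.5] [ 3.131 -0.014  1.706] F [-1.6 -0.4 -1.7] w 21.2
d cm [-0.02  5.83  0.11] rv [ 0.01  -0.014  0.001]
```

View pics/s6.png

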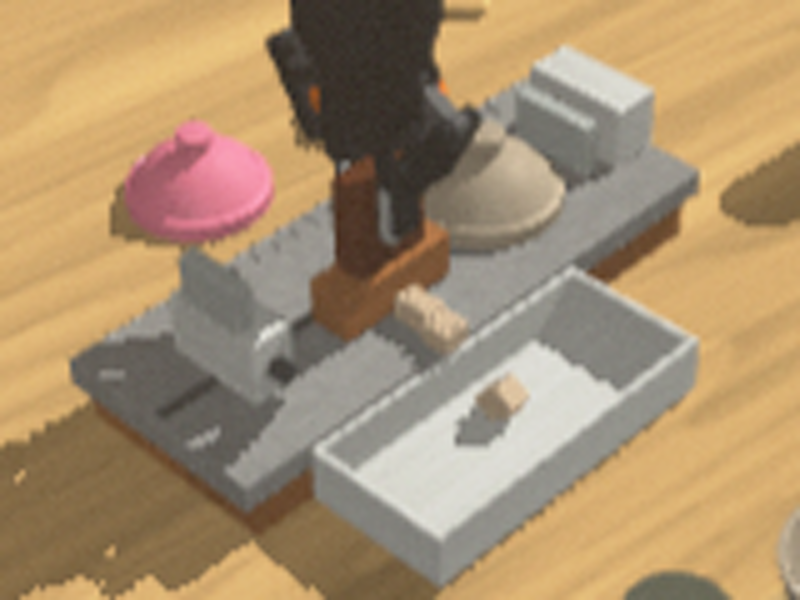

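One chip is dropping into the tray at crop (500,397), and the other two are lined up in front of the foot. I carry on.

>>> arm_command --plan '[{"rx":0,"ry":0,"rz":0,"x":0,"y":0.6,"z":0.03,"jaw":1},{"rx":0,"ry":0,"rz":0,"x":0,"y":1.3,"z":0.05,"jaw":1},{"rx":0,"ry":0,"rz":0,"x":0,"y":2,"z":0.06,"jaw":1},{"rx":0,"ry":0,"rz":0,"x":0,"y":2.7,"z":0.07,"jaw":1},{"rx":0,"ry":0,"rz":0,"x":0,"y":3.4,"z":0.08,"jaw":1},{"rx":0,"ry":0,"rz":0,"x":0,"y":4.1,"z":0.09,"jaw":1},{"rx":0,"ry":0,"rz":0,"x":0,"y":4.8,"z":0.1,"jaw":1},{"rx":0,"ry":0,"rz":0,"x":0,"y":5.4,"z":0.1,"jaw":1},{"rx":0,"ry":0,"rz":0,"x":0,"y":5.9,"z":0.1,"jaw":1},{"rx":0,"ry":0,"rz":0,"x":0,"y":5.9,"z":0.1,"jaw":1}]'

```text
clock: 7.9
eef_pos: [632.5, -84.0, 97.2]
tool_rot: [3.129, -0.014, 1.706]
force: [-0.6, 0.3, -2.0]
width: 21.4
```

Run:
```python
from h import *
from cell import get_image
delta(630,-85,97,1.705)
d=get_image("scene"); cv2.imwrite("pics/s7.png",cv2.resize(d["frame"][160:280,240:400,::-1],None,fx=5,fy=5,interpolation=cv2.INTER_CUBIC))
```

```text
clock 7.9 eef [632.5 -84.   97.2] [ 3.129 -0.014  1.706] F [-0.6  0.3 -2. ] w 21.4
d cm [-0.06 -0.26  0.02] rv [ 0.012 -0.014  0.001]
```

View pics/s7.png

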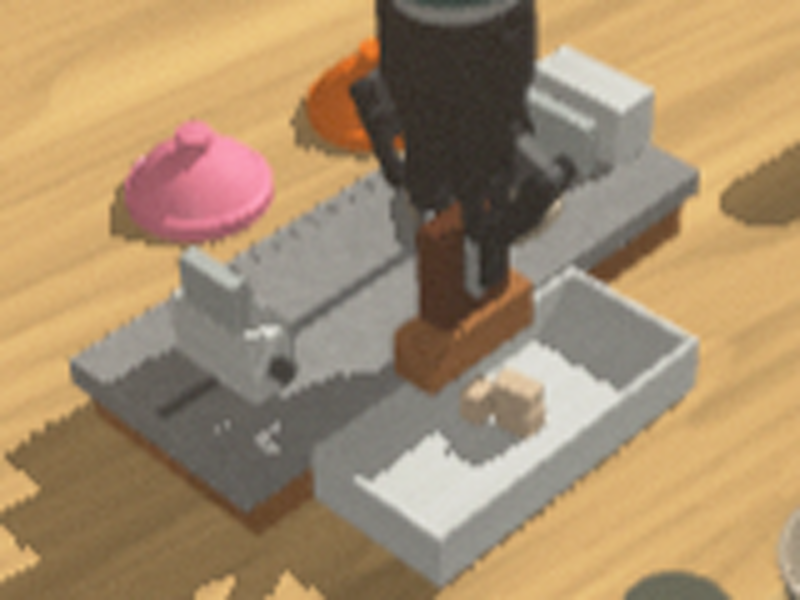

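>>> arm_command --plan '[{"rx":0,"ry":0,"rz":0,"x":0,"y":0,"z":-1,"jaw":1},{"rx":0,"ry":0,"rz":0,"x":0,"y":-0.3,"z":-3,"jaw":1},{"rx":0,"ry":0,"rz":0,"x":0,"y":-0.6,"z":-6,"jaw":1},{"rx":0,"ry":0,"rz":0,"x":0,"y":-0.6,"z":-9,"jaw":1},{"rx":0,"ry":0,"rz":0,"x":0,"y":-0.6,"z":-11,"jaw":1},{"rx":0,"ry":0,"rz":0,"x":0,"y":-0.6,"z":-12,"jaw":1}]'

```text
clock: 8.45
eef_pos: [625.8, -87.0, 221.1]
tool_rot: [3.125, -0.013, 1.706]
force: [0.9, 0.1, -0.9]
width: 21.5
```

Run:
```python
from h import *
from cell import get_image
delta(433,245,215,1.62)
d=get_image("scene"); cv2.imwrite("pics/s8.png",cv2.resize(d["frame"][160:280,240:400,::-1],None,fx=5,fy=5,interpolation=cv2.INTER_CUBIC))
```

```text
clock 8.45 eef [625.8 -87.  221.1] [ 3.125 -0.013  1.706] F [ 0.9  0.1 -0.9] w 21.5
d cm [ 35.49 -14.64   0.82] rv [ 0.016 -0.013  0.086]
```

View pics/s8.png

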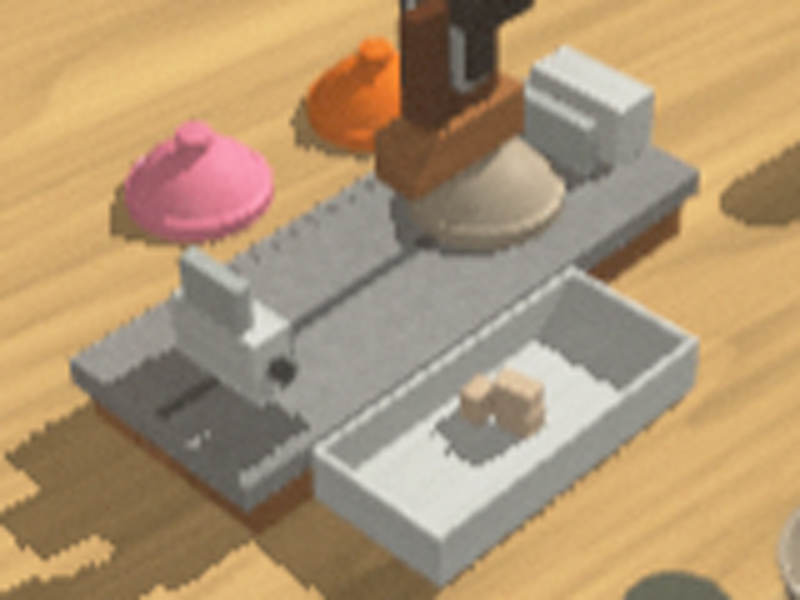

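The bed is clear and the bits lie in the tray, one at crop (477,398) and a pair at (520,400). I take the scraper back to its old spot.

>>> arm_command --plan '[{"rx":0.005,"ry":0,"rz":0.01,"x":2,"y":-0.8,"z":0,"jaw":1},{"rx":0.01,"ry":0,"rz":0.02,"x":5.5,"y":-2.3,"z":0,"jaw":1},{"rx":0.013,"ry":0,"rz":0.03,"x":9,"y":-3.7,"z":0,"jaw":1},{"rx":0.013,"ry":0,"rz":0.05,"x":12.5,"y":-5.2,"z":0,"jaw":1},{"rx":0.013,"ry":0,"rz":0.06,"x":16,"y":-6.6,"z":0,"jaw":1},{"rx":0.013,"ry":0,"rz":0.07,"x":19.5,"y":-8,"z":0,"jaw":1},{"rx":0.013,"ry":0,"rz":0.08,"x":23,"y":-9.5,"z":0,"jaw":1},{"rx":0.013,"ry":0,"rz":0.086,"x":26.5,"y":-10.9,"z":0,"jaw":1},{"rx":0.013,"ry":0,"rz":0.086,"x":30,"y":-12.4,"z":0,"jaw":1},{"rx":0.013,"ry":0,"rz":0.086,"x":33,"y":-13.6,"z":0,"jaw":1}]'

```text
clock: 9.33
eef_pos: [444.4, 223.2, 222.5]
tool_rot: [3.141, -0.013, 1.621]
force: [-0.3, 0.5, -0.7]
width: 21.2
```

>>> arm_command --plan '[{"rx":0,"ry":0,"rz":0,"x":0.5,"y":-0.3,"z":0,"jaw":1},{"rx":0,"ry":0,"rz":0,"x":0.5,"y":-0.3,"z":0,"jaw":1},{"rx":0,"ry":0,"rz":0,"x":0.5,"y":-0.3,"z":0,"jaw":1}]'

```text
clock: 9.58
eef_pos: [440.8, 227.1, 221.9]
tool_rot: [-3.141, -0.011, 1.622]
force: [1.1, 0.4, -2.2]
width: 21.0
```

Run:
```python
from h import *
delta(433,245,51,1.62)
```

```text
clock 9.58 eef [440.8 227.1 221.9] [-3.141 -0.011  1.622] F [ 1.1  0.4 -2.2] w 21.0
d cm [ 1.64 -0.68 17.11] rv [-0.    -0.011  0.002]
```

>>> arm_command --plan '[{"rx":0,"ry":0,"rz":0,"x":0.8,"y":-0.3,"z":2,"jaw":1},{"rx":0,"ry":0,"rz":0,"x":1.6,"y":-0.7,"z":5,"jaw":1},{"rx":0,"ry":0,"rz":0,"x":1.6,"y":-0.7,"z":8.5,"jaw":1},{"rx":0,"ry":0,"rz":0,"x":1.6,"y":-0.7,"z":12,"jaw":1},{"rx":0,"ry":0,"rz":0,"x":1.6,"y":-0.7,"z":14.5,"jaw":1},{"rx":0,"ry":0,"rz":0,"x":1.6,"y":-0.7,"z":16,"jaw":1},{"rx":0,"ry":0,"rz":0,"x":1.6,"y":-0.7,"z":16.6,"jaw":1},{"rx":0,"ry":0,"rz":0,"x":1.6,"y":-0.7,"z":16.8,"jaw":1},{"rx":0,"ry":0,"rz":0,"x":1.6,"y":-0.7,"z":16.8,"jaw":1}]'

```text
clock: 10.33
eef_pos: [433.7, 243.6, 54.0]
tool_rot: [-3.142, -0.011, 1.62]
force: [-0.4, -1.3, -1.9]
width: 21.4
```

Run:
```python
from h import *
delta(433,245,50,1.62)
```

```text
clock 10.33 eef [433.7 243.6  54. ] [-3.142 -0.011  1.62 ] F [-0.4 -1.3 -1.9] w 21.4
d cm [ 0.14 -0.06  0.41] rv [-0.    -0.011  0.   ]
```

>>> arm_command --plan '[{"rx":0,"ry":0,"rz":0,"x":0,"y":0,"z":0.2,"jaw":1},{"rx":0,"ry":0,"rz":0,"x":0,"y":0,"z":0.4,"jaw":1},{"rx":0,"ry":0,"rz":0,"x":0,"y":0,"z":0.45,"jaw":1},{"rx":0,"ry":0,"rz":0,"x":0,"y":0,"z":0.45,"jaw":1}]'

```text
clock: 10.67
eef_pos: [434.1, 243.7, 50.1]
tool_rot: [3.141, -0.011, 1.62]
force: [0.3, -0.2, -0.5]
width: 21.4
```

>>> arm_command --plan '[{"rx":0,"ry":0,"rz":0,"x":0,"y":0,"z":0.1,"jaw":1},{"rx":0,"ry":0,"rz":0,"x":0,"y":0,"z":0.1,"jaw":1}]'

```text
clock: 10.83
eef_pos: [434.1, 243.6, 50.0]
tool_rot: [3.14, -0.011, 1.62]
force: [-1.4, -0.9, 5.9]
width: 21.1
```

Contact with the bench: +6 N. I open, then rise.

>>> arm_command --plan '[{"rx":0,"ry":0,"rz":0,"x":0,"y":0,"z":0,"jaw":3},{"rx":0,"ry":0,"rz":0,"x":0,"y":0,"z":0,"jaw":5},{"rx":0,"ry":0,"rz":0,"x":0,"y":0,"z":0,"jaw":7},{"rx":0,"ry":0,"rz":0,"x":0,"y":0,"z":-0.3,"jaw":7},{"rx":0,"ry":0,"rz":0,"x":0,"y":0,"z":-3,"jaw":7},{"rx":0,"ry":0,"rz":0,"x":0,"y":0,"z":-6.5,"jaw":7},{"rx":0,"ry":0,"rz":0,"x":0,"y":0,"z":-10,"jaw":7},{"rx":0,"ry":0,"rz":0,"x":0,"y":0,"z":-13,"jaw":7},{"rx":0,"ry":0,"rz":0,"x":0,"y":0,"z":-15,"jaw":7}]'

```text
clock: 11.58
eef_pos: [434.7, 242.7, 203.1]
tool_rot: [3.137, -0.013, 1.62]
force: [0.4, 0.3, 0.0]
width: 69.8
```

Run:
```python
from h import *
from cell import get_image
G=[549,-52.5,.135]
W=T(G,[(0,-180,200)])[0];print(W)
delta(W[0],W[1],200,1.706)
d=get_image("scene"); cv2.imwrite("pics/s9.png",cv2.resize(d["frame"][110:280,240:460,::-1],None,fx=3.5,fy=3.5,interpolation=cv2.INTER_CUBIC))
d=get_image("top"); cv2.imwrite("pics/t9.png",cv2.resize(d["frame"][125:265,180:410,::-1],None,fx=3.4,fy=3.4,interpolation=cv2.INTER_CUBIC))
```

```text
[ 573.22625598 -230.86223962  200.        ]
clock 11.58 eef [434.7 242.7 203.1] [ 3.137 -0.013  1.62 ] F [0.4 0.3 0. ] w 69.8
d cm [-47.98  11.5   -0.24] rv [ 0.005 -0.012 -0.086]
```

View pics/s9.png

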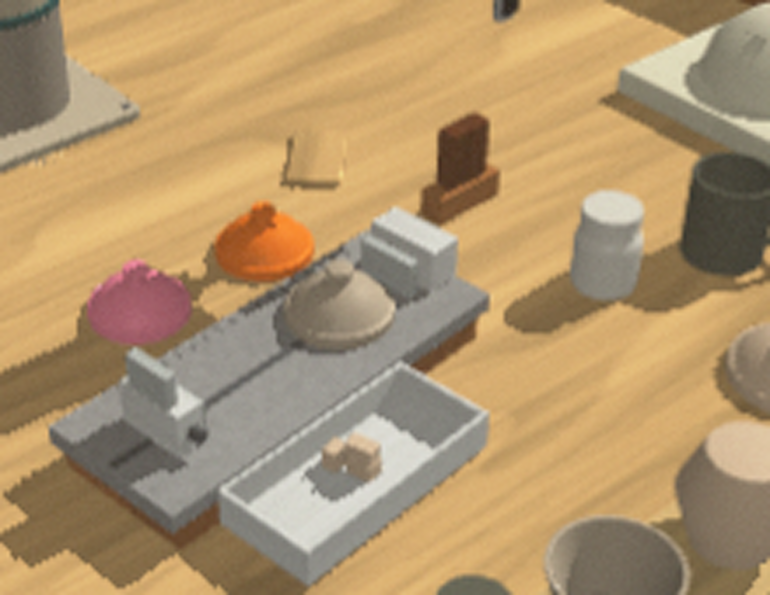

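View pics/t9.png

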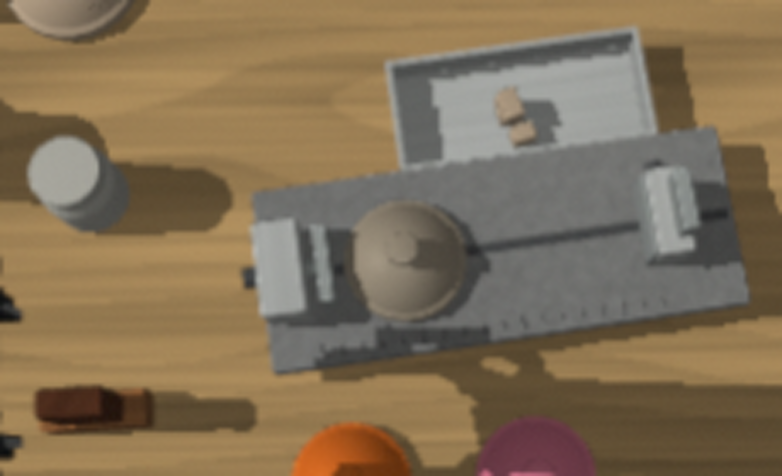

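Run:
```python
import cv2
from cell import get_image
d=get_image("scene"); a=cv2.resize(d["frame"][220:260,325:365,::-1],None,fx=9,fy=9,interpolation=cv2.INTER_CUBIC)
d=get_image("top"); b=cv2.resize(d["frame"][140:180,312:352,::-1],None,fx=9,fy=9,interpolation=cv2.INTER_CUBIC)
cv2.imwrite("pics/tray.png",cv2.hconcat([a,b]))
```

```text
(no output)
```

View pics/tray.png

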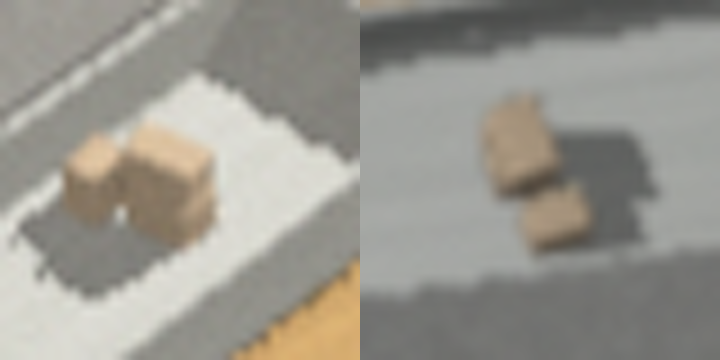

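All three bits are confirmed in the tray: the scene crop shows a stacked pair plus a single, well under 45 mm high. The scraper stands upright. Now I go behind the jaw with the fingers shut.

>>> arm_command --plan '[{"rx":0,"ry":0,"rz":0,"x":-3,"y":0.7,"z":0,"jaw":0},{"rx":0,"ry":0,"rz":-0.01,"x":-7,"y":1.7,"z":0,"jaw":0},{"rx":0,"ry":0,"rz":-0.03,"x":-11,"y":2.6,"z":0,"jaw":0},{"rx":0,"ry":0,"rz":-0.05,"x":-15,"y":3.6,"z":0,"jaw":0},{"rx":0,"ry":0,"rz":-0.06,"x":-19,"y":4.6,"z":0,"jaw":0},{"rx":0,"ry":0,"rz":-0.07,"x":-23,"y":5.5,"z":0,"jaw":0},{"rx":0,"ry":0,"rz":-0.08,"x":-27,"y":6.5,"z":0,"jaw":0},{"rx":0,"ry":0,"rz":-0.086,"x":-31,"y":7.4,"z":0,"jaw":0},{"rx":0,"ry":0,"rz":-0.086,"x":-35,"y":8.4,"z":0,"jaw":0},{"rx":0,"ry":0,"rz":-0.086,"x":-39,"y":9.4,"z":0,"jaw":0}]'

```text
clock: 12.62
eef_pos: [545.9, -145.1, 194.2]
tool_rot: [-3.142, -0.012, 1.706]
force: [1.0, 1.0, 0.5]
width: 0.4
```

Run:
```python
from h import *
G=[549,-52.5,.135]
W=T(G,[(0,-178,200)])[0];print(W)
delta(W[0],W[1],200,1.706)
```

```text
[ 572.95707536 -228.88043695  200.        ]
clock 12.62 eef [ 545.9 -145.1  194.2] [-3.142 -0.012  1.706] F [1.  1.  0.5] w 0.4
d cm [-8.66  1.55 -0.69] rv [-0.    -0.012 -0.   ]
```

>>> arm_command --plan '[{"rx":0,"ry":-0.012,"rz":0,"x":-3.5,"y":0.6,"z":-0.3,"jaw":0},{"rx":0,"ry":-0.012,"rz":0,"x":-6.5,"y":1.1,"z":-0.5,"jaw":0},{"rx":0,"ry":-0.012,"rz":0,"x":-8.4,"y":1.5,"z":-0.5,"jaw":0},{"rx":0,"ry":-0.012,"rz":0,"x":-8.7,"y":1.5,"z":-0.5,"jaw":0},{"rx":0,"ry":-0.012,"rz":0,"x":-8.7,"y":1.5,"z":-0.5,"jaw":0}]'

```text
clock: 13.03
eef_pos: [571.3, -230.4, 195.9]
tool_rot: [-3.138, -0.002, 1.703]
force: [-0.9, 0.6, -0.2]
width: 0.1
```

Run:
```python
from h import *
from cell import get_image
delta(573,-229,80,1.706)
for n in ("wrist","scene"):
    d=get_image(n); pickle.dump(d,open(n+"10.pkl","wb")); cv2.imwrite(f"pics/{n}10.png",d["frame"][:,:,::-1])
```

```text
clock 13.03 eef [ 571.3 -230.4  195.9] [-3.138e+00 -2.000e-03  1.703e+00] F [-0.9  0.6 -0.2] w 0.1
d cm [ 0.1   0.23 11.58] rv [-0.003 -0.002 -0.003]
```

View pics/wrist10.png

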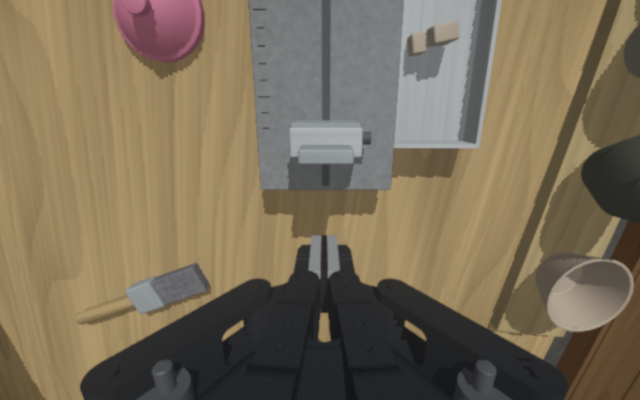

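View pics/scene10.png

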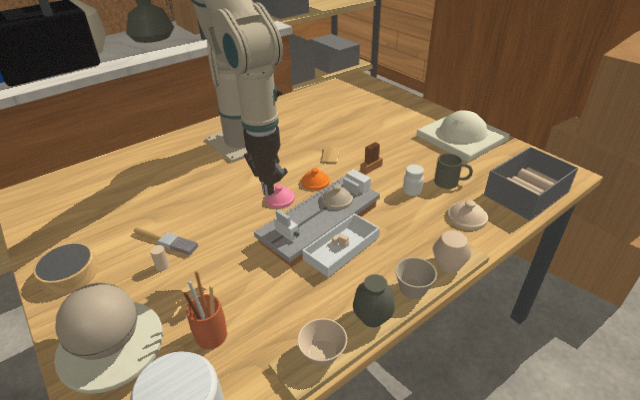

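Run:
```python
from h import *
np.set_printoptions(precision=1,suppress=True)
d=pickle.load(open("wrist10.pkl","rb"))
G=[549,-52.5,.135]
def g(W): 
    c,s=np.cos(G[2]),np.sin(G[2]);return np.c_[c*(W[:,0]-G[0])+s*(W[:,1]-G[1]),-s*(W[:,0]-G[0])+c*(W[:,1]-G[1])]
print("bed rear corners",g(p2w(d,[(262,189),(391,189)],45)))
print("fin top rear/front",g(p2w(d,[(300,163),(353,163),(300,148),(353,148)],117)))
print("jaw front top",g(p2w(d,[(291,124),(362,124)],87)))
print("tcp px",w2p(d,[[571.3,-230.4,195.9],[573,-229,80]]), g(np.array([[571.3,-230.4,0]])))
```

```text
bed rear corners [[ -68.7 -188.2]
 [  69.2 -188.4]]
fin top rear/front [[ -20.9 -145.5]
 [  20.7 -145.6]
 [ -20.6 -133.8]
 [  20.4 -133.9]]
jaw front top [[ -30.3 -117.7]
 [  30.4 -117.8]]
tcp px [[324.1 250.7]
 [326.4 189.3]] [[  -1.8 -179.3]]
```

>>> arm_command --plan '[{"rx":0,"ry":0,"rz":0,"x":0.1,"y":0.2,"z":2,"jaw":0},{"rx":0,"ry":0,"rz":0,"x":0.1,"y":0.2,"z":5,"jaw":0},{"rx":0,"ry":0,"rz":0,"x":0.1,"y":0.2,"z":8,"jaw":0},{"rx":0,"ry":0,"rz":0,"x":0.1,"y":0.2,"z":10.5,"jaw":0},{"rx":0,"ry":0,"rz":0,"x":0.1,"y":0.2,"z":11.6,"jaw":0},{"rx":0,"ry":0,"rz":0,"x":0.1,"y":0.2,"z":11.6,"jaw":0},{"rx":0,"ry":0,"rz":0,"x":0.1,"y":0.2,"z":11.6,"jaw":0}]'

```text
clock: 13.72
eef_pos: [573.5, -224.4, 81.1]
tool_rot: [-3.139, -0.003, 1.709]
force: [0.3, -0.4, 0.9]
width: 0.2
```

Run:
```python
from h import *
delta(573,-229,80,1.706)
from cell import get_image
d=get_image("scene"); cv2.imwrite("pics/s11.png",cv2.resize(d["frame"][160:280,240:400,::-1],None,fx=5,fy=5,interpolation=cv2.INTER_CUBIC))
```

```text
clock 13.72 eef [ 573.5 -224.4   81.1] [-3.139e+00 -3.000e-03  1.709e+00] F [ 0.3 -0.4  0.9] w 0.2
d cm [-0.45 -0.11  0.11] rv [-0.002 -0.003  0.003]
```

View pics/s11.png

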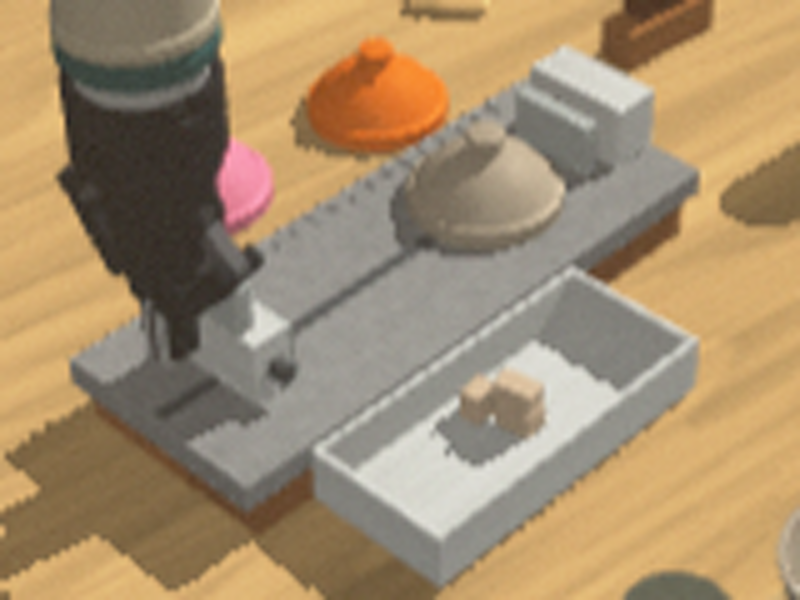

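>>> arm_command --plan '[{"rx":0,"ry":0,"rz":0,"x":0.6,"y":0,"z":0,"jaw":0},{"rx":0,"ry":0,"rz":0,"x":1.1,"y":0,"z":0,"jaw":0},{"rx":0,"ry":0,"rz":0,"x":1.5,"y":0,"z":0,"jaw":0},{"rx":0,"ry":0,"rz":0,"x":1.8,"y":0,"z":0,"jaw":0},{"rx":0,"ry":0,"rz":0,"x":2.1,"y":0,"z":0,"jaw":0},{"rx":0,"ry":0,"rz":0,"x":2.4,"y":0,"z":0,"jaw":0},{"rx":0,"ry":0,"rz":0,"x":2.7,"y":0,"z":0,"jaw":0}]'

```text
clock: 14.35
eef_pos: [572.2, -202.3, 83.6]
tool_rot: [3.138, 0.004, 1.706]
force: [1.2, -7.1, 2.2]
width: -0.4
```

Run:
```python
from h import *
G=[549,-52.5,.135]
from cell import ctrl
s=ctrl.read_state();p=s["eef_pos"];print("gauge y",-np.sin(.135)*(p[0]-G[0])+np.cos(.135)*(p[1]-G[1]))
delta(573,-229,80,1.706)
```

```text
gauge y -151.53228861635318
clock 14.35 eef [ 572.2 -202.3   83.6] [3.138 0.004 1.706] F [ 1.2 -7.1  2.2] w -0.4
d cm [-2.66 -0.28  0.37] rv [0.003 0.004 0.   ]
```

Contact at about 7–8 N, as expected for the stiff jaw. I push 9 cm, staying short of the lid.

>>> arm_command --plan '[{"rx":0,"ry":0,"rz":0,"x":0.5,"y":0,"z":0.1,"jaw":0},{"rx":0,"ry":0,"rz":0,"x":1.4,"y":0,"z":0.2,"jaw":0},{"rx":0,"ry":0,"rz":0,"x":2.4,"y":0,"z":0.3,"jaw":0},{"rx":0,"ry":0,"rz":0,"x":3.4,"y":0,"z":0.3,"jaw":0},{"rx":0,"ry":0,"rz":0,"x":4.5,"y":0,"z":0.3,"jaw":0},{"rx":0,"ry":0,"rz":0,"x":5.6,"y":0,"z":0.3,"jaw":0},{"rx":0,"ry":0,"rz":0,"x":6.7,"y":0,"z":0.3,"jaw":0},{"rx":0,"ry":0,"rz":0,"x":7.7,"y":0,"z":0.3,"jaw":0},{"rx":0,"ry":0,"rz":0,"x":8.5,"y":0,"z":0.3,"jaw":0},{"rx":0,"ry":0,"rz":0,"x":9,"y":0,"z":0.3,"jaw":0}]'

```text
clock: 15.18
eef_pos: [561.1, -115.8, 81.9]
tool_rot: [3.136, 0.009, 1.705]
force: [1.1, -7.8, 5.6]
width: -0.1
```

```bash
cat >> h.py <<'E'
G=[549,-52.5,.135]
def gy():
    from cell import ctrl
    s=ctrl.read_state();p=s["eef_pos"];F=s["force"]
    print("gauge x,y",np.round([np.cos(.135)*(p[0]-G[0])+np.sin(.135)*(p[1]-G[1]),-np.sin(.135)*(p[0]-G[0])+np.cos(.135)*(p[1]-G[1])],2),"F along y",round(-np.sin(.135)*F[0]+np.cos(.135)*F[1],2),"z",p[2],"rot",np.round(s["tool_rot"],3))
E
python3 - <<'E'
from h import *
gy()
from cell import get_image
d=get_image("top"); pickle.dump(d,open("top12.pkl","wb"));cv2.imwrite("pics/t12.png",cv2.resize(d["frame"][125:245,240:410,::-1],None,fx=4.7,fy=4.7,interpolation=cv2.INTER_CUBIC))
d=get_image("scene"); cv2.imwrite("pics/s12.png",cv2.resize(d["frame"][160:280,240:400,::-1],None,fx=5,fy=5,interpolation=cv2.INTER_CUBIC))
E
```

```text
gauge x,y [  3.47 -64.39] F along y -7.88 z 81.910162087041 rot [3.136 0.009 1.705]
```

View pics/t12.png

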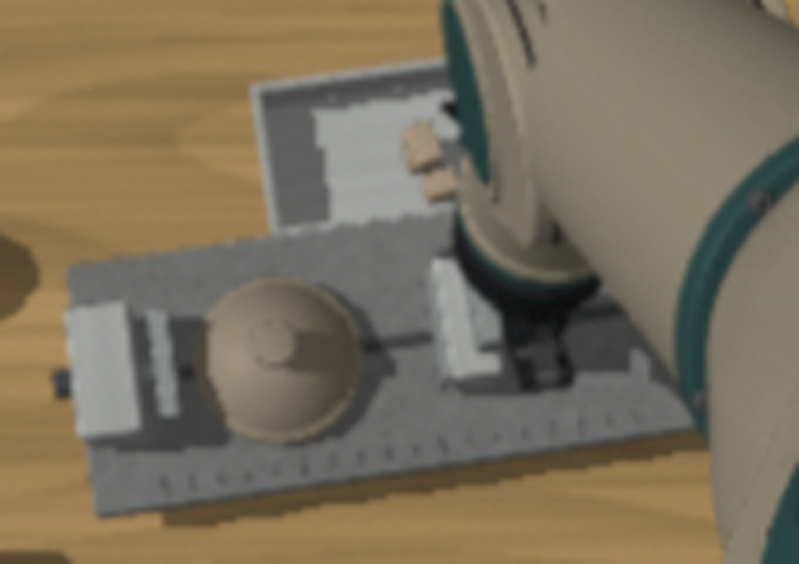

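View pics/s12.png

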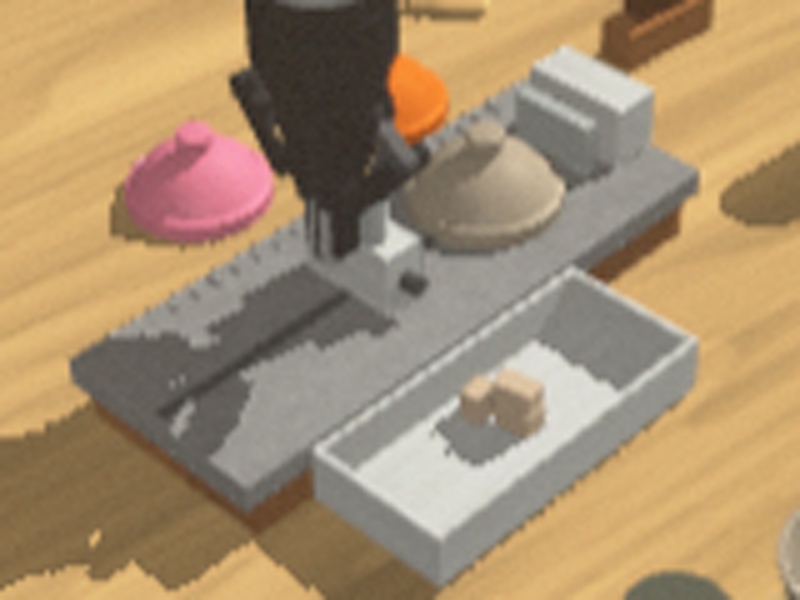

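Run:
```python
from h import *
d=pickle.load(open("top12.pkl","rb"))
def g(W): 
    c,s=np.cos(G[2]),np.sin(G[2]);return np.round(np.c_[c*(W[:,0]-G[0])+s*(W[:,1]-G[1]),-s*(W[:,0]-G[0])+c*(W[:,1]-G[1])],1)
f=lambda p:crop(p,240,125,4.7)
print("jaw front",g(p2w(d,f([(432,262),(452,380)]),87)))
print("lid -y edge",g(p2w(d,f([(362,352)]),56)))
print("anvil",g(p2w(d,f([(170,312),(180,413)]),81)))
```

```text
jaw front [[ 31.  -26.9]
 [-32.8 -26.9]]
lid -y edge [[-4.7 15.7]]
anvil [[ 26.7 112.9]
 [-27.4 114.8]]
```

>>> arm_command --plan '[{"rx":0,"ry":0,"rz":0,"x":0.6,"y":-0.1,"z":0.1,"jaw":0},{"rx":0,"ry":0,"rz":0,"x":1.2,"y":-0.2,"z":0.1,"jaw":0},{"rx":0,"ry":0,"rz":0,"x":1.8,"y":-0.2,"z":0.1,"jaw":0},{"rx":0,"ry":0,"rz":0,"x":2.3,"y":-0.2,"z":0.1,"jaw":0},{"rx":0,"ry":0,"rz":0,"x":2.7,"y":-0.2,"z":0.1,"jaw":0},{"rx":0,"ry":0,"rz":0,"x":3,"y":-0.2,"z":0.1,"jaw":0},{"rx":0,"ry":0,"rz":0,"x":3.3,"y":-0.2,"z":0.1,"jaw":0}]'

```text
clock: 15.87
eef_pos: [557.1, -85.2, 81.7]
tool_rot: [3.131, 0.012, 1.704]
force: [4.0, -7.1, 1.9]
width: 0.5
```

Run:
```python
from h import *
gy()
from cell import get_image
d=get_image("top"); pickle.dump(d,open("top13.pkl","wb"));cv2.imwrite("pics/t13.png",cv2.resize(d["frame"][175:225,250:350,::-1],None,fx=8,fy=8,interpolation=cv2.INTER_CUBIC))
d=get_image("scene"); cv2.imwrite("pics/s13.png",cv2.resize(d["frame"][160:280,240:400,::-1],None,fx=5,fy=5,interpolation=cv2.INTER_CUBIC))
```

```text
gauge x,y [  3.63 -33.51] F along y -7.56 z 81.67379030072524 rot [3.131 0.012 1.704]
```

View pics/t13.png

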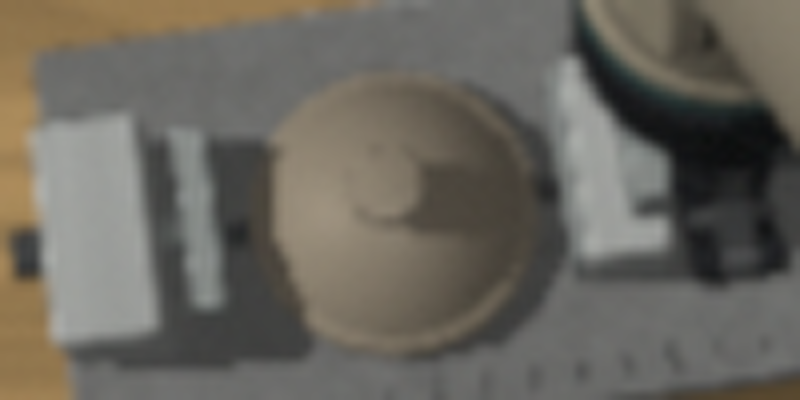

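View pics/s13.png

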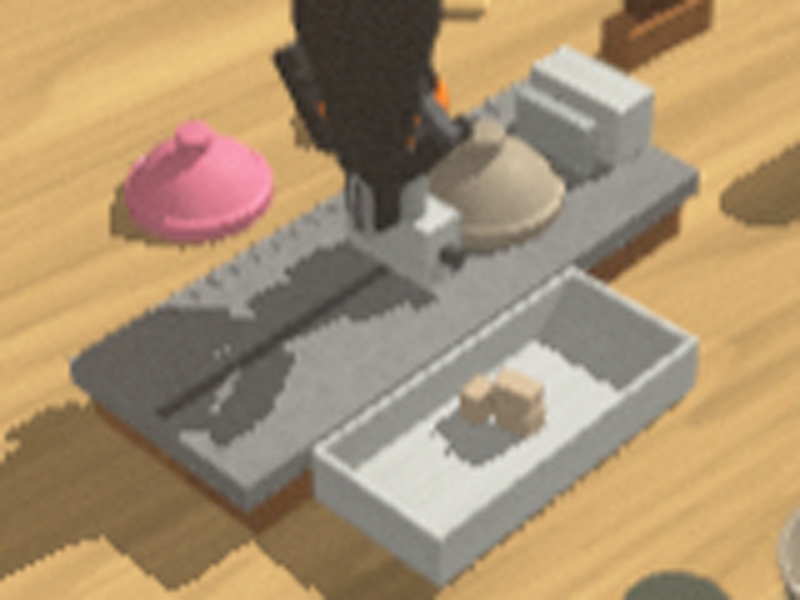

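>>> arm_command --plan '[{"rx":0,"ry":0,"rz":0,"x":0.3,"y":0,"z":0.1,"jaw":0},{"rx":0,"ry":0,"rz":0,"x":0.55,"y":0,"z":0.1,"jaw":0},{"rx":0,"ry":0,"rz":0,"x":0.8,"y":0,"z":0.1,"jaw":0},{"rx":0,"ry":0,"rz":0,"x":1.0,"y":0,"z":0.1,"jaw":0},{"rx":0,"ry":0,"rz":0,"x":1.2,"y":0,"z":0.1,"jaw":0},{"rx":0,"ry":0,"rz":0,"x":1.4,"y":0,"z":0.1,"jaw":0}]'

```text
clock: 16.47
eef_pos: [555.8, -74.5, 81.5]
tool_rot: [3.13, 0.016, 1.701]
force: [1.3, -10.0, 4.1]
width: -0.1
```

Run:
```python
from h import *
gy()
from cell import get_image
d=get_image("top"); pickle.dump(d,open("top14.pkl","wb"));cv2.imwrite("pics/t14.png",cv2.resize(d["frame"][175:225,250:350,::-1],None,fx=8,fy=8,interpolation=cv2.INTER_CUBIC))
gy()
```

```text
gauge x,y [  3.82 -22.76] F along y -10.05 z 81.5479835146331 rot [3.13  0.016 1.701]
gauge x,y [  3.84 -22.19] F along y -7.82 z 81.54426541785229 rot [3.13  0.016 1.702]
```

View pics/t14.png

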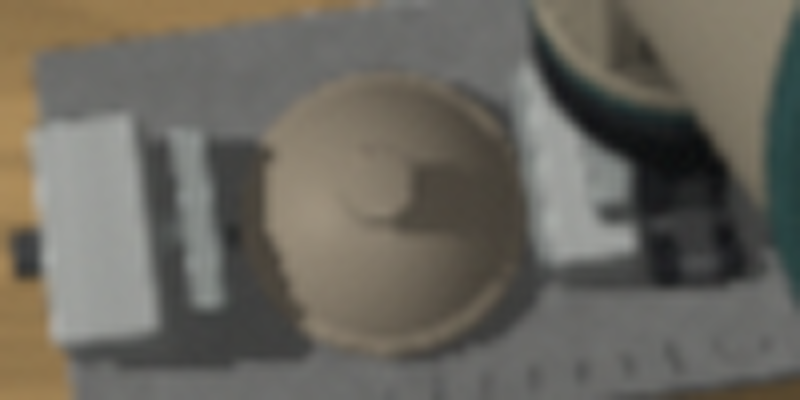

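The lid is now in contact and has moved about 2 mm (knob 390 → 383 px at 8×), at 8–10 N of push. I continue slowly.

>>> arm_command --plan '[{"rx":0,"ry":0,"rz":0,"x":0.2,"y":0,"z":0.1,"jaw":0},{"rx":0,"ry":0,"rz":0,"x":0.35,"y":0,"z":0.1,"jaw":0},{"rx":0,"ry":0,"rz":0,"x":0.5,"y":0,"z":0.1,"jaw":0},{"rx":0,"ry":0,"rz":0,"x":0.6,"y":0,"z":0.1,"jaw":0},{"rx":0,"ry":0,"rz":0,"x":0.7,"y":0,"z":0.1,"jaw":0},{"rx":0,"ry":0,"rz":0,"x":0.8,"y":0,"z":0.1,"jaw":0}]'

```text
clock: 17.02
eef_pos: [555.3, -69.8, 81.3]
tool_rot: [3.13, 0.02, 1.699]
force: [0.9, -9.2, 5.3]
width: -0.5
```

Run:
```python
from h import *
gy()
from cell import get_image
d=get_image("top"); pickle.dump(d,open("top15.pkl","wb"));cv2.imwrite("pics/t15.png",cv2.resize(d["frame"][175:225,250:350,::-1],None,fx=8,fy=8,interpolation=cv2.INTER_CUBIC))
gy()
```

```text
gauge x,y [  3.91 -17.95] F along y -9.27 z 81.32781359420524 rot [3.13  0.02  1.699]
gauge x,y [  3.91 -17.61] F along y -8.65 z 81.32247023381443 rot [3.13  0.02  1.699]
```

View pics/t15.png

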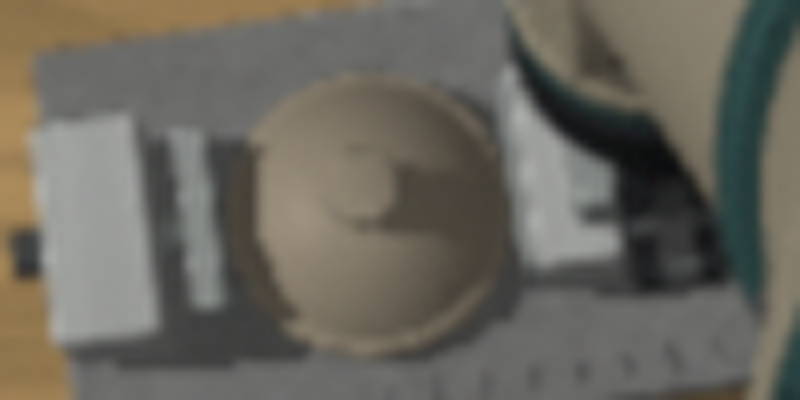

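```bash
cat >> h.py <<'E'
def lidshift(d0,d1,box=(286,187,318,214),zz=75):
    # ECC translation of lid patch between two top pictures -> mm along gauge y
    g0=cv2.cvtColor(d0["frame"],cv2.COLOR_RGB2GRAY).astype(np.float32);g1=cv2.cvtColor(d1["frame"],cv2.COLOR_RGB2GRAY).astype(np.float32)
    x0,y0,x1,y1=box; t=g0[y0:y1,x0:x1]
    r=cv2.matchTemplate(g1[y0-10:y1+10,x0-15:x1+10],t,cv2.TM_CCOEFF_NORMED); _,mx,_,ml=cv2.minMaxLoc(r)
    W=np.eye(2,3,dtype=np.float32); W[0,2]=x0+ml[0]-15; W[1,2]=y0+ml[1]-10
    cc,W=cv2.findTransformECC(t,g1,W,cv2.MOTION_TRANSLATION,(3,200,1e-6),None,3)
    du=np.array([W[0,2]-x0,W[1,2]-y0]); c=np.array([(x0+x1)/2,(y0+y1)/2])
    a=p2w(d0,[c],zz)[0];b=p2w(d1,[c+du],zz)[0]; v=b-a
    return np.round(du,2),round(cc,3),"dy",round(-np.sin(.135)*v[0]+np.cos(.135)*v[1],2),"dx",round(np.cos(.135)*v[0]+np.sin(.135)*v[1],2)
E
python3 - <<'E'
from h import *
top,_=pickle.load(open("im0.pkl","rb"))
for n in (13,14,15):
    d=pickle.load(open(f"top{n}.pkl","rb"))
    print(n,lidshift(top,d),lidshift(top,d,(250,185,282,222),87))
d=pickle.load(open("top15.pkl","rb"))
a=cv2.resize(d["frame"][180:225,268:318,::-1],None,fx=15,fy=13,interpolation=cv2.INTER_CUBIC);cv2.imwrite("pics/t15z.png",a)
E
```

```text
13 (array([ 0.03, -0.03], dtype=float32), 0.998, 'dy', np.float64(-0.08), 'dx', np.float64(0.06)) (array([-0.01, -0.03], dtype=float32), 0.999, 'dy', np.float64(0.03), 'dx', np.float64(0.09))
14 (array([-1.97, -0.11], dtype=float32), 0.953, 'dy', np.float64(4.77), 'dx', np.float64(1.01)) (array([-0.03, -0.05], dtype=float32), 0.999, 'dy', np.float64(0.06), 'dx', np.float64(0.14))
15 (array([-3.71, -0.07], dtype=float32), 0.928, 'dy', np.float64(9.03), 'dx', np.float64(1.57)) (array([-0.03, -0.03], dtype=float32), 0.996, 'dy', np.float64(0.07), 'dx', np.float64(0.08))
```

View pics/t15z.png

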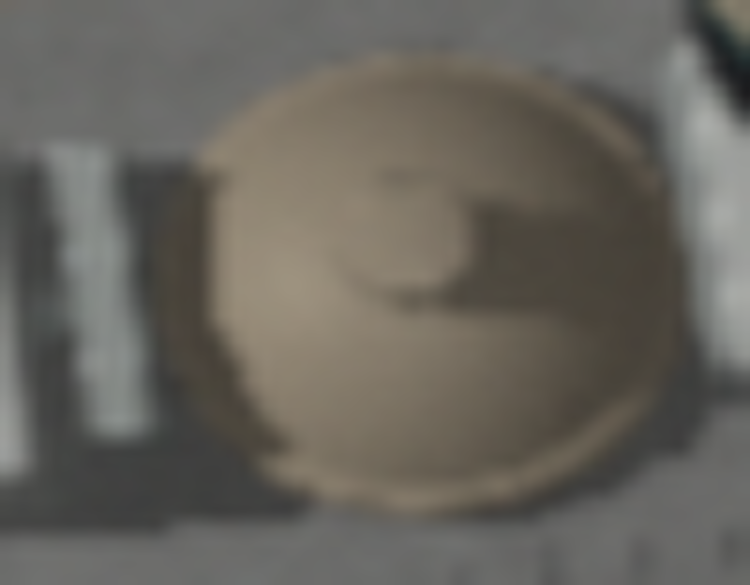

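>>> arm_command --plan '[{"rx":0,"ry":0,"rz":0,"x":0.2,"y":0,"z":0.05,"jaw":0},{"rx":0,"ry":0,"rz":0,"x":0.4,"y":0,"z":0.05,"jaw":0},{"rx":0,"ry":0,"rz":0,"x":0.5,"y":0,"z":0.05,"jaw":0},{"rx":0,"ry":0,"rz":0,"x":0.5,"y":0,"z":0.05,"jaw":0},{"rx":0,"ry":0,"rz":0,"x":0.5,"y":0,"z":0.05,"jaw":0},{"rx":0,"ry":0,"rz":0,"x":0.5,"y":0,"z":0.05,"jaw":0}]'

```text
clock: 17.57
eef_pos: [555.0, -67.8, 81.4]
tool_rot: [3.129, 0.024, 1.697]
force: [2.1, -8.1, 2.3]
width: -0.2
```

```bash
cat > chk.py <<'E'
from h import *
import sys
from cell import get_image
n=sys.argv[1]
gy()
d=get_image("top"); pickle.dump(d,open(f"top{n}.pkl","wb"));cv2.imwrite(f"pics/t{n}.png",cv2.resize(d["frame"][180:225,258:318,::-1],None,fx=13,fy=13,interpolation=cv2.INTER_CUBIC))
gy()
top,_=pickle.load(open("im0.pkl","rb"))
print("lid",lidshift(top,d),"pad",lidshift(top,d,(270,189,279,214),75))
E
python3 chk.py 16
```

```text
gauge x,y [  3.9 -16. ] F along y -8.3 z 81.40986247661701 rot [3.129 0.024 1.697]
gauge x,y [  3.91 -16.  ] F along y -8.53 z 81.41940377131347 rot [3.129 0.024 1.697]
lid (array([-4.44, -0.1 ], dtype=float32), 0.912, 'dy', np.float64(10.8), 'dx', np.float64(1.91)) pad (array([-0.19, -0.22], dtype=float32), 0.97, 'dy', np.float64(0.39), 'dx', np.float64(0.61))
```

>>> arm_command --plan '[{"rx":0,"ry":0,"rz":0,"x":0.2,"y":0,"z":0.05,"jaw":0},{"rx":0,"ry":0,"rz":0,"x":0.4,"y":0,"z":0.05,"jaw":0},{"rx":0,"ry":0,"rz":0,"x":0.5,"y":0,"z":0.05,"jaw":0},{"rx":0,"ry":0,"rz":0,"x":0.5,"y":0,"z":0.05,"jaw":0},{"rx":0,"ry":0,"rz":0,"x":0.5,"y":0,"z":0.05,"jaw":0},{"rx":0,"ry":0,"rz":0,"x":0.5,"y":0,"z":0.05,"jaw":0}]'

```text
clock: 18.12
eef_pos: [554.9, -67.0, 81.5]
tool_rot: [3.129, 0.029, 1.694]
force: [0.9, -9.9, 2.8]
width: 0.3
```

```bash
python3 chk.py 17
```

```text
gauge x,y [  3.9  -15.21] F along y -9.92 z 81.48607855459532 rot [3.129 0.029 1.694]
gauge x,y [  3.89 -15.23] F along y -10.2 z 81.48880428749517 rot [3.129 0.029 1.694]
lid (array([-4.74, -0.08], dtype=float32), 0.916, 'dy', np.float64(11.55), 'dx', np.float64(1.97)) pad (array([-0.51, -0.24], dtype=float32), 0.959, 'dy', np.float64(1.17), 'dx', np.float64(0.8))
```

View pics/t17.png

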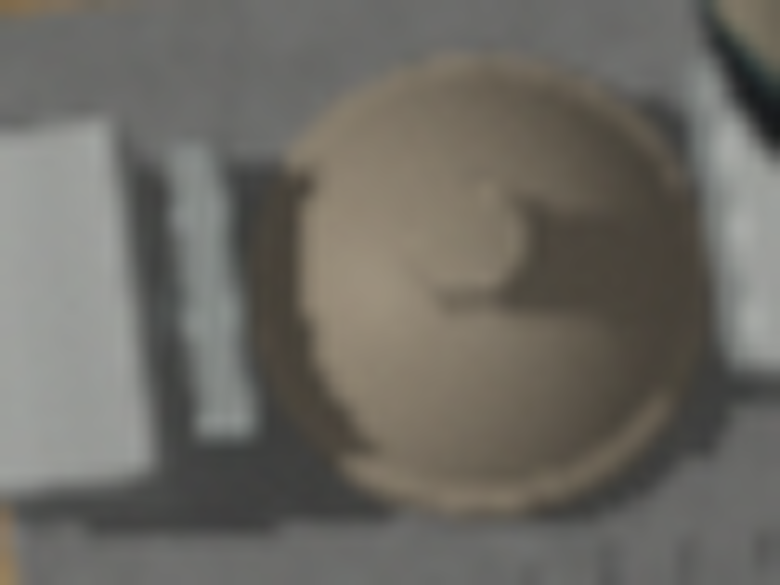

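Push force rose to 10 N and the pad shows the first sign of movement, so the anvil is probably touched. Another small step.

>>> arm_command --plan '[{"rx":0,"ry":0,"rz":0,"x":0.2,"y":0,"z":0.05,"jaw":0},{"rx":0,"ry":0,"rz":0,"x":0.4,"y":0,"z":0.05,"jaw":0},{"rx":0,"ry":0,"rz":0,"x":0.55,"y":0,"z":0.05,"jaw":0},{"rx":0,"ry":0,"rz":0,"x":0.55,"y":0,"z":0.05,"jaw":0},{"rx":0,"ry":0,"rz":0,"x":0.55,"y":0,"z":0.05,"jaw":0},{"rx":0,"ry":0,"rz":0,"x":0.55,"y":0,"z":0.05,"jaw":0}]'

```text
clock: 18.67
eef_pos: [554.8, -66.3, 81.5]
tool_rot: [3.128, 0.035, 1.691]
force: [1.7, -12.0, 3.4]
width: -0.2
```

```bash
python3 chk.py 18
```

```text
gauge x,y [  3.89 -14.42] F along y -12.15 z 81.529540642211 rot [3.128 0.035 1.691]
gauge x,y [  3.85 -14.42] F along y -11.12 z 81.51452268790192 rot [3.128 0.035 1.691]
lid (array([-5.04, -0.1 ], dtype=float32), 0.911, 'dy', np.float64(12.27), 'dx', np.float64(2.15)) pad (array([-0.85, -0.41], dtype=float32), 0.949, 'dy', np.float64(1.95), 'dx', np.float64(1.33))
```

>>> arm_command --plan '[{"rx":0,"ry":0,"rz":0,"x":0.2,"y":0,"z":0.05,"jaw":0},{"rx":0,"ry":0,"rz":0,"x":0.4,"y":0,"z":0.05,"jaw":0},{"rx":0,"ry":0,"rz":0,"x":0.6,"y":0,"z":0.05,"jaw":0},{"rx":0,"ry":0,"rz":0,"x":0.65,"y":0,"z":0.05,"jaw":0},{"rx":0,"ry":0,"rz":0,"x":0.65,"y":0,"z":0.05,"jaw":0},{"rx":0,"ry":0,"rz":0,"x":0.65,"y":0,"z":0.05,"jaw":0}]'

```text
clock: 19.22
eef_pos: [554.6, -65.5, 81.5]
tool_rot: [3.128, 0.042, 1.687]
force: [1.6, -14.1, 3.1]
width: 0.2
```

```bash
python3 chk.py 19
```

```text
gauge x,y [  3.83 -13.64] F along y -14.18 z 81.54902224374683 rot [3.128 0.042 1.687]
gauge x,y [  3.82 -13.68] F along y -14.82 z 81.54123484718104 rot [3.128 0.042 1.687]
lid (array([-5.46,  0.11], dtype=float32), 0.919, 'dy', np.float64(13.37), 'dx', np.float64(1.78)) pad (array([-1.15, -0.3 ], dtype=float32), 0.895, 'dy', np.float64(2.72), 'dx', np.float64(1.18))
```

View pics/t19.png

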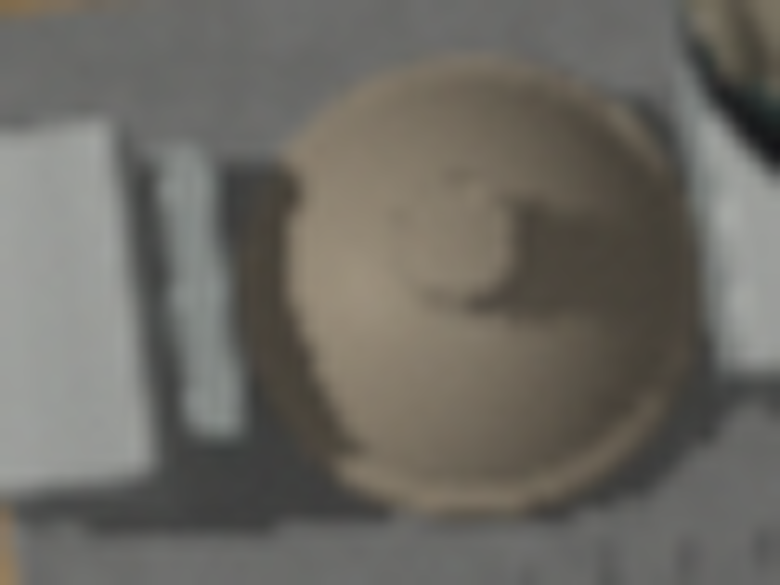

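Push is 14.5 N, leaving about 5–6 N on the lid after the jaw's 8 N. The anvil has given about 2.4 mm, so I stop pushing and back off gently.

>>> arm_command --plan '[{"rx":0,"ry":0,"rz":0,"x":-0.2,"y":0,"z":0,"jaw":0},{"rx":0,"ry":0,"rz":0,"x":-0.5,"y":0,"z":0,"jaw":0},{"rx":0,"ry":0,"rz":0,"x":-1,"y":0,"z":0,"jaw":0},{"rx":0,"ry":0,"rz":0,"x":-2,"y":0,"z":0,"jaw":0},{"rx":0,"ry":0,"rz":0,"x":-3,"y":0,"z":0,"jaw":0},{"rx":0,"ry":0,"rz":0,"x":-4,"y":0,"z":0,"jaw":0}]'

```text
clock: 19.77
eef_pos: [559.3, -105.9, 83.1]
tool_rot: [3.128, 0.041, 1.687]
force: [1.5, -0.5, -0.0]
width: -0.0
```

```bash
python3 chk.py 20; python3 -c "
from h import *
delta(560,-120,250,1.7)"
```

```text
gauge x,y [  3.   -54.31] F along y -0.66 z 83.14288607714609 rot [3.128 0.041 1.687]
gauge x,y [  2.59 -57.65] F along y -2.55 z 83.17985084417082 rot [3.128 0.044 1.683]
lid (array([-5.53,  0.2 ], dtype=float32), 0.914, 'dy', np.float64(13.58), 'dx', np.float64(1.58)) pad (array([-1.16, -0.29], dtype=float32), 0.895, 'dy', np.float64(2.75), 'dx', np.float64(1.17))
clock 19.82 eef [ 559.3 -109.3   83.2] [3.128 0.044 1.683] F [ 0.6 -2.5  0.1] w 0.1
d cm [ -1.8    0.17 -16.62] rv [ 0.013  0.044 -0.016]
```

View pics/t20.png

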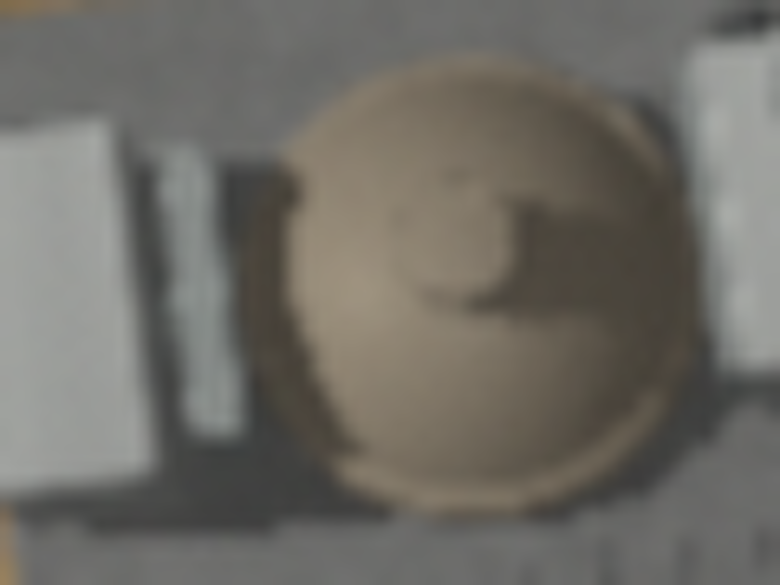

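The lid and pad held their positions after release (pad shift 2.72 → 2.75 mm). I lift the arm clear.

>>> arm_command --plan '[{"rx":0,"ry":0,"rz":0,"x":-1,"y":0,"z":-1,"jaw":0},{"rx":0,"ry":0,"rz":0,"x":-2,"y":0,"z":-4,"jaw":0},{"rx":0,"ry":0,"rz":0,"x":-3,"y":0,"z":-8,"jaw":0},{"rx":0,"ry":0,"rz":0,"x":-6,"y":0,"z":-12,"jaw":0},{"rx":0,"ry":0,"rz":0,"x":-9,"y":0,"z":-15,"jaw":0},{"rx":0,"ry":0,"rz":0,"x":-13,"y":0,"z":-16,"jaw":0},{"rx":0,"ry":0,"rz":0,"x":-16,"y":0,"z":-16,"jaw":0},{"rx":0,"ry":0,"rz":0,"x":-18,"y":0,"z":-16,"jaw":0},{"rx":0,"ry":0,"rz":0,"x":-18,"y":0,"z":-16,"jaw":0},{"rx":0,"ry":0,"rz":0,"x":-18,"y":0,"z":-16,"jaw":0}]'

```text
clock: 20.65
eef_pos: [575.8, -283.1, 250.4]
tool_rot: [3.129, 0.043, 1.68]
force: [-0.3, 0.9, -0.8]
width: 0.2
```

```bash
python3 chk.py 21
python3 - <<'E'
from h import *
from cell import get_image
d=get_image("scene"); cv2.imwrite("pics/s21.png",cv2.resize(d["frame"][120:280,240:480,::-1],None,fx=3.3,fy=3.3,interpolation=cv2.INTER_CUBIC))
t=get_image("top"); cv2.imwrite("pics/top21.png",t["frame"][:,:,::-1])
top,_=pickle.load(open("im0.pkl","rb"))
for n,b,z in (("mug",(138,143,182,185),40),("jar",(186,162,220,196),40),("prop",(478,232,506,254),30)):
    print(n,lidshift(top,t,b,z))
E
```

```text
gauge x,y [  -4.53 -232.15] F along y 0.91 z 250.39668680633653 rot [3.129 0.043 1.68 ]
gauge x,y [  -3.86 -230.03] F along y 1.3 z 250.32680805379402 rot [3.129 0.042 1.683]
lid (array([-5.54,  0.19], dtype=float32), 0.914, 'dy', np.float64(13.59), 'dx', np.float64(1.61)) pad (array([-1.17, -0.29], dtype=float32), 0.895, 'dy', np.float64(2.75), 'dx', np.float64(1.16))
mug (array([ 0.02, -0.03], dtype=float32), 0.999, 'dy', np.float64(-0.06), 'dx', np.float64(0.07))
jar (array([ 0., -0.], dtype=float32), 1.0, 'dy', np.float64(-0.0), 'dx', np.float64(0.0))
prop (array([-0.,  0.], dtype=float32), 1.0, 'dy', np.float64(0.0), 'dx', np.float64(-0.0))
```

View pics/s21.png

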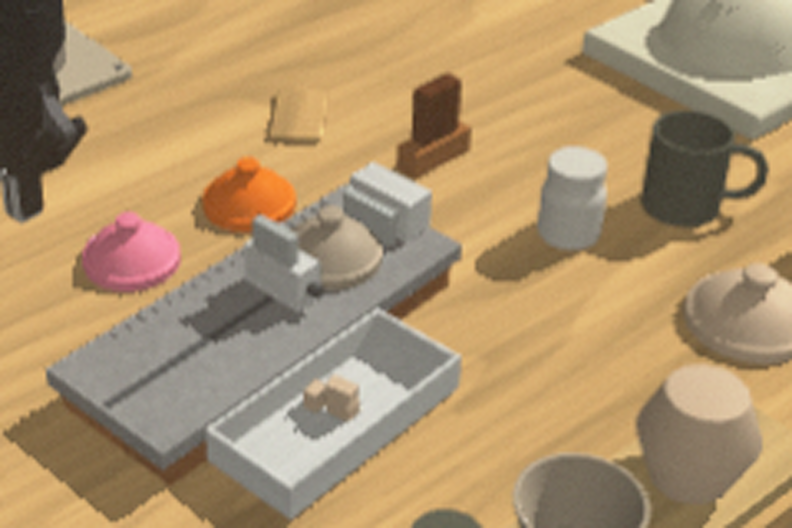

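View pics/top21.png

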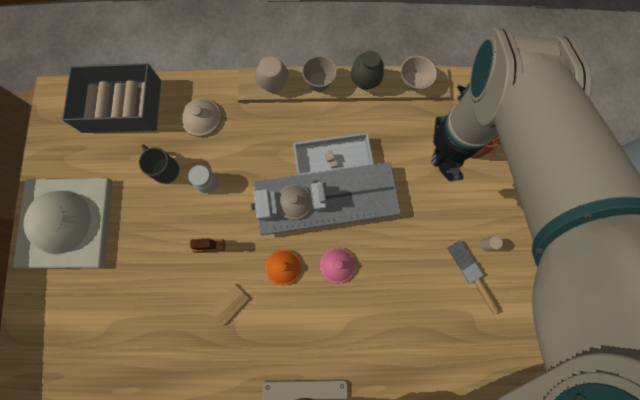

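Final state: the lid is flat and held between jaw and pad, the bits are in the tray, the scraper is upright, and the bystanders have moved less than 0.1 mm. The arm is clear, so I hand in.

```bash
python3 -c "
from cell import ctrl
print(ctrl.finish_job())"
```

```text
the job is handed in; nothing more can be done
None
```

The job is done and was handed in at about 21 s of the 62 s allowed; no verdict was reported.

- **Sweep:** I swept the three bits off the bed with the foot of the scraper. The scene view shows all three in the tray: two stacked and one beside them, about 30 mm high at most.
- **Scraper:** It is back on the bench near where it started. Its underside met the bench at about 6 N before I let go, and it stands upright in the last pictures.
- **Lid:** I pushed the jaw shut with closed fingers until the push reached about 14.5 N. Taking off the jaw's own 8 N or so leaves roughly 5–6 N on the lid. The anvil gave about 2.4 to 2.7 mm.
- **After letting go:** The lid and anvil pad did not move back (pad shift 2.75 mm before and after lifting clear), so the lid is still nipped. It lies flat.
- **Bystanders:** The mug, jar and prop moved less than 0.1 mm in the top picture.

**Uncertainty:** the nip force is inferred from the push force and the pad movement, not measured directly. The pad measurement read about 0.4 mm when the lid had barely reached the anvil, so the true figure is probably nearer 2.4 mm. The two cameras differed by about 2 mm on where the calliper stands, within the stated calibration.

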